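# Load the top-hat glass kiln

## Task

Turn the little glass kiln round for its next firing: first move every orange fired puck from the kiln to the white cooling pad, flat, wholly on the pad and not touching another; then slide the blue blank off the top of the glass stack onto the middle of the kiln's shelf without disturbing the blanks below, lift every steel dam ring that is there up off its drying peg and stand it flat on the blue blank, wholly on the glass and not touching another ring. Then lower the kiln cover gently over the two guide pins until it sits fully home on the base, and last of all push the red power switch over to on (away from the robot). Leave the cup, the marker and the jar where they are.

Things in the scene. Friction and masses are not known exactly. Their poses are not given: they have to be found in the camera images.
- kiln_base: Fixed kiln base: steel pan 240 x 240 mm, its whole flat top (hearth) 34 mm above the bench; origin on the bench under its centre; x, y along its sides. Two upright brass pins 10 mm thick at x = -137 and +137, y = 0, 44 mm above the hearth, the last 14 mm tapered to 4 mm. Fixed to it: black control box 100 x 64 x 42 mm centred at x = -30, y = -170. The glass stack stands on its +y side.
- shelf (a point): Centre of the tan 172 mm square of kiln shelf let in flush with the hearth, 34 mm above the bench (axes as the base).
- kiln_cover: Blue kiln cover, 0.85 kg: box 230 x 230 x 107 mm high, open below, hollow 180 x 180 x 85; origin: centre of its lower edge. Ears 8 mm thick at x = -137 and +137, y = 0, each with a 14 mm hole that drops over a guide pin; fits either way round. Bar handle on top along y, 130 long, 18 wide and high, 36 mm free under it, posts at y = -50 and +50. Seated, its origin is at point shelf, x along base x.
- cover_grip (a point): Middle of the cover's handle bar, 152 mm above the cover's lower edge.
- blank_top: Blue glass blank 100 x 100 x 6 mm, 0.15 kg, the top of the stack at first; origin at the centre of its underside, z up, sides along x and y. At first its underside is 2 mm above the hearth. Too wide for a gripper: push it by its +y edge.
- blank_1: Cream glass blank 100 x 100 x 6 mm, bottom of the stack, origin at the centre of its underside (18 mm above the bench).
- blank_2: Green glass blank, same size, second in the stack.
- blank_3: White glass blank, same size, third in the stack, directly under the blue one.
- stock_board: Fixed plywood board 116 x 112 x 18 mm under the stack, 3 mm from the base's +y side and turned with the base; origin at the centre of its underside.
- drying_rack: Fixed wooden rack 250 (x) x 70 x 18 mm high with four pegs at x = -87, -29, +29, +87 mm, y = 0: each a square 34 mm shoulder up to 32 mm above the bench, on it a pin 16 mm thick up to 68 mm. Origin at the centre of its underside.
- ring_1: Stainless dam ring, 38 mm outside, 30 mm inside, 20 mm high, 66 g, origin at the centre of its underside; at first it hangs over one of the rack's pins, resting on the shoulder 32 mm above the bench. May be absent.
- ring_2: Stainless dam ring, 38 mm outside, 30 mm inside, 20 mm high, 66 g, origin at the centre of its underside; at first it hangs over one of the rack's pins, resting on the shoulder 32 mm above the bench. May be absent.
- ring_3: Stainless dam ring, 38 mm outside, 30 mm inside, 20 mm high, 66 g, origin at the centre of its underside; at first it hangs over one of the rack's pins, resting on the shoulder 32 mm above the bench. May be absent.
- ring_4: Stainless dam ring, 38 mm outside, 30 mm inside, 20 mm high, 66 g, origin at the centre of its underside; at first it hangs over one of the rack's pins, resting on the shoulder 32 mm above the bench. May be absent.
- puck_1: Orange glass puck from the last firing, 40 mm across, 16 mm thick, 50 g, origin at the centre of its underside; at first it lies on the kiln shelf. May be absent.
- puck_2: Orange glass puck from the last firing, 40 mm across, 16 mm thick, 50 g, origin at the centre of its underside; at first it lies on the kiln shelf. May be absent.
- cooling_pad: Fixed white fibre pad 90 (x) x 130 (y) x 8 mm on the bench, where fired pieces cool; origin at the centre of its underside.
- power (a joint): Power switch on the control box: at 0 it leans 0.5 rad from upright towards the robot, the base's -x (off), at 1.0 rad it leans 0.5 rad to +x (on); it stays where it is left, moves with about 1.5 N.
- power_tip (a point): Middle of the red paddle (24 mm wide, 26 mm long, 12 mm thick) at the end of the switch, 46 mm from its pivot, which lies 40 mm above the bench at x = -30, y = -170 mm of the base; the hinge axis is along the base's y.
- frit_cup: Bystander: white plastic cup 72 mm wide, 42 mm high.
- marker: Bystander: grey and black marker pen, 140 mm long, lying down.
- frit_jar: Bystander: green jar with white cap, 54 mm wide, 75 mm high.
Things that resemble listed ones, but are neither listed nor needed, are in the scene too. Leave any green look-alike of the puck_2 alone.

How it is judged:
By the outcome, as a careful person would: the job done as asked, in the order asked, and still so for the second after the job is handed in, with the robot touching nothing.
Of puck_1, puck_2 only 1 to 2 are there at a start; the rules pass over those that are not, and their reading is None.
Of ring_1, ring_2, ring_3, ring_4 only 2 to 3 are there at a start; the rules pass over those that are not, and their reading is None.
At some moment in a run one of puck_1, puck_2, kiln_cover may be knocked a few centimetres aside while the robot is not near it.
It also fails if it takes over 210 s, if anything falls off the work surface, if the arm or the gripper's body presses on something with over 40 N, if the wrist force passes 120 N, or if a joint passes its speed limit or range.

## Robot

A 6-joint arm with a two-finger parallel gripper is mounted at the origin on the work surface. World frame = base frame: x ahead of the robot, y to its left, z up, the work surface at z = 0. Lengths are in m, angles in rad, forces in N, time in s.
With the tool pointing down it reaches from about 0.3 to 0.875 m from the base axis. Payload 6.4 kg.
Tool frame: the origin (TCP) lies midway between the tips of the shut fingers; the grasp point (between the pads) lies 19 mm behind it; z points along the fingers, y is the line along which they close (so a half turn about z gives the same grasp; the last joint's range is limited). The gripper opens to 85 mm and grips with 20 to 120 N. Pads are 22 mm wide; open, the fingers measure 114 mm over their backs; the gripper's body (76 mm by 85 mm) begins 54 mm behind the grasp point. The pads swing forward as they close: fully open they stand 13 mm farther back than shut.
Start: joints at [0.934, 0.181, 1.607, -0, 1.354, -0.206], TCP at [0.24, 0.522, 0.231] pointing down, gripper open.
Joint ranges: [-2.99, 2.99], [-0.89, 2.07], [0.3, 2.58], [-1.14, 4.28], [0, 2.63], [-3.12, 3.12]. Speed limits (rad/s): [2.57, 2.57, 3.01, 3.14, 3.14, 3.14].

## Interface

Orientations are given as a unit quaternion [w, x, y, z].
In Python, from bench import status, camera, ctrl gives the robot as it stands. The module is installed in compiled form; this text tells all that it offers.
- The arm moves only by the shell command python3 -m handwheel 'ROWS'. ROWS is JSON, a list that holds one entry, the list of rows, each a list of 7 numbers: the opening, from -1 (shut) to 1 (fully open), then the shift along the tool's x, y, z in cm, then the turn, a rotation vector about the tool's x, y, z in degrees. A call has 1 to 10 rows; each row is the pose to reach, as a shift and turn from the pose commanded when the call began, along the tool's axes at that moment; what a row does not reach only later rows make up. A row lasts 1/8 s, in which the tool goes at most 62.5 mm and 10.7 degrees, less where a joint would pass 70% of its speed; a pose out of reach is approached as far as the arm can. A call with a gripper value outside its range is refused whole. The fingers move at their own pace and stop on an object; the grip force is fixed at half the most. Time passes only in rows, so rows that repeat a pose let the fingers close. It gives the time, the measured TCP pose, the force, the opening and the grip force at its end, in the units of the state.
- status.get_obs(): the state, without advancing time (a new reading comes with each control period).
- camera(name): name is "scene" or "top"; returns a dict with "frame" (400x640x3 uint8, blue, green, red), "depth" (400x640 float32, m along the optical axis (not along the pixel's ray), 0 where there is no reading), "fx", "fy", "cx", "cy" (pixels), "dist" ([k1, k2, p1, p2, k3] as OpenCV has them; the pictures are not rectified), "extrinsics" (4x4, takes a point from camera to world coordinates). Camera axes: x right, y down, z forward; pixel columns grow to the right and rows downward; lengths in m; the calibration is good to about 2 mm. A picture is of the moment at which its call begins.
- ctrl.hand_in(): hands the job in; it is judged then, once.
The state is a dict: "time_s": time; "q": joint angles; "dq": joint speeds; "joint_efforts": joint torques, N m; "eef_pos": TCP position; "eef_rot": TCP orientation; "wrist_force": force on the tool from outside, world axes, zero at the start; "torque": the same for the moment, N m; "opening": opening from 0.0 (shut) to 1.0 (fully open); "grasp_force": force on a finger pad.
Only numpy, scipy, OpenCV 4.12 (cv2) and the standard library are available. Lean on these libraries where they do the work, as an engineer would, in place of code of your own. Each camera call takes 0.05 s, during which the arm holds its last target. There are 200 camera calls.

## Working session

There is one attempt and no reset: what is moved stays moved. The work goes in short steps, Python scripts to look and compute and a shell command to move; the robot and the scene stay as the last step left them, time stands still between calls to the robot, and variables do not carry over. Pictures are saved under pics/ and viewed, at most 14 in all, crops included, and the job is handed in when it is done.

```bash
mkdir -p pics; python3 - <<'E'
from bench import status,camera
import cv2,numpy as np
print(status.get_obs())
for n in("scene","top"):
    c=camera(n); cv2.imwrite(f"pics/{n}0.png",c["frame"]); np.savez(f"{n}0.npz",**c)
    print(n,c["fx"],c["fy"],c["cx"],c["cy"],c["dist"],np.round(c["extrinsics"],3))
E
```

```text
{'time_s': 0.0, 'q': array([ 9.33693064e-01,  1.81536414e-01,  1.60799720e+00, -3.04036657e-05,
        1.35381793e+00, -2.06330117e-01]), 'dq': array([-0.00087601,  0.00230165, -0.00051588,  0.00100257,  0.00017498,
       -0.00095318]), 'joint_efforts': array([ 7.71559698e-04, -4.44857848e+01, -3.51349890e+01, -3.56802946e-05,
        8.66296585e-03, -5.75206997e-06]), 'eef_pos': array([0.23977646, 0.52201064, 0.23039199]), 'eef_rot': array([-3.46439085e-04,  2.13721792e-01,  9.76894171e-01, -8.08470857e-04]), 'wrist_force': array([ 0.30722495,  0.64523784, -0.43988279]), 'torque': array([-0.06766027,  0.00775946, -0.05081268]), 'grasp_force': 0.0, 'opening': 1.000102907554657}
scene 515.9489127078202 515.9489127078202 328.26434003388874 201.5804555200196 [-0.11220888  0.          0.          0.          0.        ] [[-0.809  0.319 -0.493  1.187]
 [ 0.587  0.462 -0.665  0.787]
 [ 0.016 -0.828 -0.561  0.836]
 [ 0.     0.     0.     1.   ]]
top 492.13593632476875 492.13593632476875 321.90848064898114 201.21727980114167 [-0.12367179  0.          0.          0.          0.        ] [[-0.028 -0.99   0.142  0.374]
 [-0.999  0.03   0.011 -0.04 ]
 [-0.015 -0.141 -0.99   1.635]
 [ 0.     0.     0.     1.   ]]
```

View pics/scene0.png

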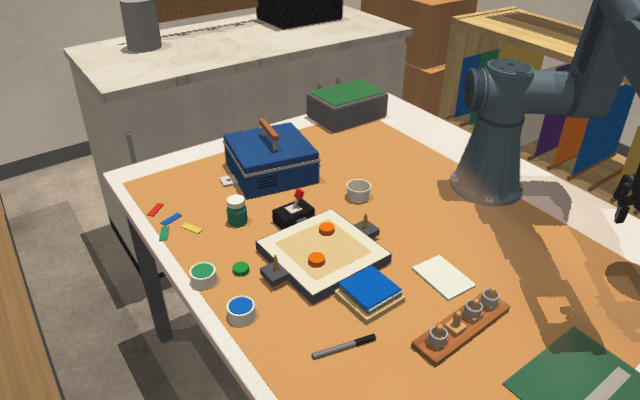

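View pics/top0.png

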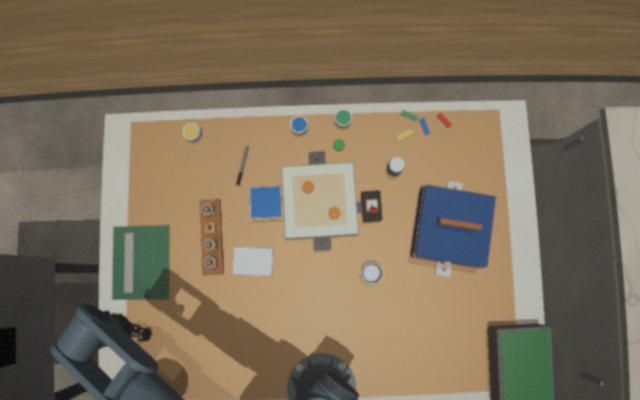

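The scene view shows two pucks (327,229 and 317,259), rings on three of the four pegs (second from the far end empty), the blue stack at (370,285) and the cover at (270,158). The top view shows the same, with +x up and +y left: pucks at (308,187) and (334,213), cover at (455,226).

```bash
cat > h.py <<'E'
import cv2,numpy as np
from bench import status,camera
def cam(n,save=None):
    c=camera(n)
    if save: np.savez(save,**c)
    return c
def px2w(c,uv,z):
    K=np.array([[c["fx"],0,c["cx"]],[0,c["fy"],c["cy"]],[0,0,1.]])
    p=cv2.undistortPoints(np.float64(uv).reshape(-1,1,2),K,np.float64(c["dist"])).reshape(-1,2)
    E=np.array(c["extrinsics"]); d=np.c_[p,np.ones(len(p))]@E[:3,:3].T; o=E[:3,3]
    return o+d*((z-o[2])/d[:,2])[:,None]
def w2px(c,P):
    K=np.array([[c["fx"],0,c["cx"]],[0,c["fy"],c["cy"]],[0,0,1.]])
    E=np.linalg.inv(np.array(c["extrinsics"]))
    return cv2.projectPoints(np.float64(P).reshape(-1,1,3),cv2.Rodrigues(E[:3,:3])[0],E[:3,3],K,np.float64(c["dist"]))[0].reshape(-1,2)
def cloud(c):
    h,w=c["depth"].shape; v,u=np.mgrid[:h,:w]
    K=np.array([[c["fx"],0,c["cx"]],[0,c["fy"],c["cy"]],[0,0,1.]])
    p=cv2.undistortPoints(np.float64(np.c_[u.ravel(),v.ravel()]).reshape(-1,1,2),K,np.float64(c["dist"])).reshape(-1,2)
    d=c["depth"].ravel()[:,None]; E=np.array(c["extrinsics"])
    return ((np.c_[p,np.ones(len(p))]*d)@E[:3,:3].T+E[:3,3]).reshape(h,w,3)
def blobs(c,lo,hi,amin=15):
    m=cv2.inRange(cv2.cvtColor(c["frame"],cv2.COLOR_BGR2HSV),lo,hi)
    n,l,s,ce=cv2.connectedComponentsWithStats(m)
    return [(ce[i],s[i],l==i) for i in range(1,n) if s[i,4]>=amin]
E
python3 - <<'E'
from h import *
for n in("top","scene"):
    c=dict(np.load(n+"0.npz")); X=cloud(c)
    print(n)
    for nm,lo,hi,z in(("orange",(4,200,150),(14,255,255),.05),("blue",(100,180,60),(125,255,255),.042),("white",(0,0,190),(179,40,255),.008),("red",(0,180,90),(3,255,255),.08)):
        for ce,s,m in blobs(c,lo,hi,30):
            if s[4]<6000 and nm!="white" or nm=="white" and 400<s[4]<4000: 
                r=cv2.minAreaRect(np.argwhere(m)[:,::-1].astype(np.float32))
                print(nm,np.round(ce,1),s[4],np.round(px2w(c,[ce],z)[0],4),"cloud z",np.round(np.median(X[m],0),3),[np.round(a,1) for a in r])
c=dict(np.load("top0.npz"))
cv2.imwrite("pics/crop1.png",cv2.resize(c["frame"][90:290,180:510],None,fx=2.4,fy=2.4,interpolation=cv2.INTER_CUBIC))
c=dict(np.load("scene0.npz"))
cv2.imwrite("pics/crop2.png",cv2.resize(c["frame"][170:370,230:520],None,fx=2.7,fy=2.7,interpolation=cv2.INTER_CUBIC))
E
```

```text
top
scene
orange [326.3 226.8] 104 [ 0.5666 -0.0556  0.05  ] cloud z [ 0.566 -0.057  0.049] [array([326.5, 227. ]), array([ 8., 13.]), np.float64(90.0)]
orange [316.  257.2] 135 [0.6558 0.0269 0.05  ] cloud z [0.655 0.026 0.049] [array([316., 257.]), array([10., 14.]), np.float64(90.0)]
blue [465.2  82.5] 378 [-0.533  -0.5589  0.042 ] cloud z [-0.703 -0.698 -0.016] [array([466.9,  84.9]), array([15.3, 64.9]), np.float64(9.5)]
blue [604.6 130.9] 1700 [-0.621  0.048  0.042] cloud z [-0.857 -0.043 -0.06 ] [array([603.6, 129.7]), array([34.7, 99.9]), np.float64(19.0)]
blue [170.8 218.8] 79 [ 0.8754 -0.3241  0.042 ] cloud z [ 0.86  -0.38   0.002] [array([171.1, 218.6]), array([ 4. , 20.9]), np.float64(60.6)]
blue [369.1 286.5] 1418 [0.6111 0.1689 0.042 ] cloud z [0.611 0.168 0.04 ] [array([369., 286.]), array([50.5, 36.9]), np.float64(41.2)]
blue [240.1 305.4] 294 [0.873 0.057 0.042] cloud z [0.87  0.051 0.035] [array([240. , 305.5]), array([15., 22.]), np.float64(90.0)]
white [205.8  24.4] 532 [-0.0463 -2.1356  0.008 ] cloud z [ 0.219 -1.517  0.184] [array([207.9,  24.1]), array([ 6.3, 9
[... 181 characters left out ...]
5 215.9] 2618 [-0.1269  0.2982  0.008 ] cloud z [-0.147  0.313 -0.002] [array([581.4, 208.8]), array([155.3,  39.8]), np.float64(30.4)]
white [321.9 251.7] 2493 [ 0.6031 -0.0227  0.008 ] cloud z [0.63  0.013 0.033] [array([322.7, 247.4]), array([ 72.3, 110.5]), np.float64(62.4)]
white [443.7 276.4] 1327 [0.4187 0.2193 0.008 ] cloud z [0.418 0.22  0.007] [array([443.3, 276.4]), array([58.8, 28.2]), np.float64(39.1)]
red [298.6 193.7] 66 [ 0.5651 -0.1848  0.08  ] cloud z [ 0.569 -0.178  0.084] [array([298.6, 193.5]), array([ 6.9, 10.6]), np.float64(11.3)]
red [154.9 209.4] 69 [ 0.9089 -0.3333  0.08  ] cloud z [ 0.88  -0.448  0.003] [array([155. , 209.5]), array([ 4.8, 16.1]), np.float64(40.6)]
```

View pics/crop1.png

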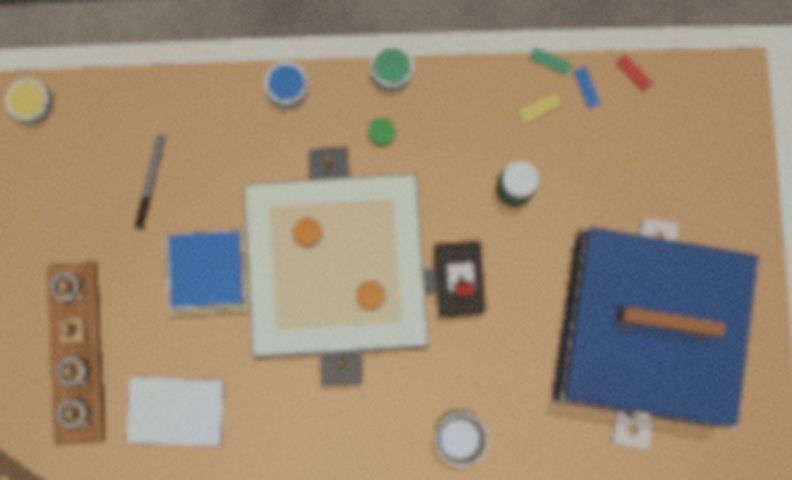

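View pics/crop2.png

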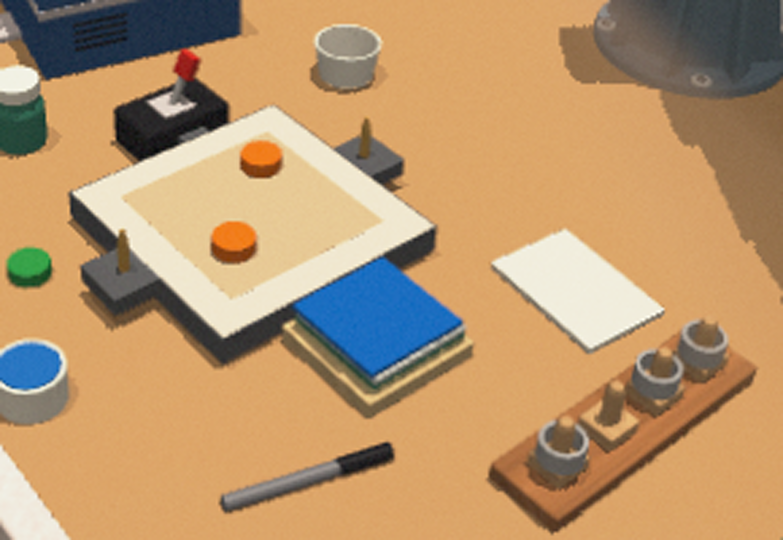

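The crops give usable corners for base, shelf, stack, rack, pad and cover (e.g. hearth corners (246,184), (415,175), (427,346), (253,356) in the top crop). I'll fit poses to both cameras.

```bash
cat > fit.py <<'E'
from h import *
from scipy.optimize import least_squares
T=dict(np.load("top0.npz"));S=dict(np.load("scene0.npz"))
tt=lambda a:(np.float64(a)+.5)/2.4-.5+[180,90]
ss=lambda a:(np.float64(a)+.5)/2.7-.5+[230,170]
def fit(name,pt,ct,ps,cs,x0):
    pt=np.float64(pt);ps=np.float64(ps).reshape(-1,3);ut=tt(ct);us=ss(cs) if len(ps) else np.zeros((0,2))
    def w(x,P):
        c,s=np.cos(x[2]),np.sin(x[2]);return np.c_[x[0]+c*P[:,0]-s*P[:,1],x[1]+s*P[:,0]+c*P[:,1],P[:,2]]
    def f(x):
        r=[(w2px(T,w(x,pt))-ut).ravel()]
        if len(ps): r.append((w2px(S,w(x,ps))-us).ravel())
        return np.concatenate(r)
    r=least_squares(f,x0,loss="soft_l1");e=f(r.x).reshape(-1,2)
    r1=least_squares(lambda x:f(x)[:2*len(pt)],x0,loss="soft_l1").x
    print(name,np.round(r.x[:2],4),"yaw",round(np.degrees(r.x[2]),2),"rms",round(np.sqrt((e**2).mean()),2),"top only",np.round(r1[:2],4),round(np.degrees(r1[2]),2)); print(np.round(e,1).tolist()); return r.x
q=lambda a,b,z:[(a,b,z),(a,-b,z),(-a,-b,z),(-a,b,z)]
B=q(.12,.12,.034)+q(.086,.086,.034)+[(.137,0,.078),(-.137,0,.078)]
fit("base",B,[(246,184),(415,175),(427,346),(253,356),(270,206),(393,200),(401,323),(276,329),(328,162),(341,362)],
 B,[(224,337),(71,194),(273,107),(435,230),(232,298),(123,197),(267,133),(382,221),(123,231),(366,120)],[.6,0,0])
P=q(.05,.05,.042)
fit("blue",P,[(168,237),(241,232),(244,304),(170,307)],P,[(374,376),(295,304),(378,259),(465,322)],[.6,.17,0])
R=q(.125,.035,.018);pg=[(x,0,.068) for x in(.087,.029,-.029,-.087)]
fit("rack",R+pg,[(48,265),(97,263),(104,440),(55,443),(66,286),(71,329),(71,371),(72,414)],[R[0],R[1],R[3]]+pg,[(558,528),(494,473),(756,372),(566,418),(617,382),(664,348),(710,320)],[.5,.4,0])
D=q(.045,.065,.008)
fit("pad",D,[(129,377),(223,380),(221,445),(127,443)],D,[(592,350),(492,265),(565,229),(664,311)],[.42,.22,0])
C=q(.115,.115,.107)+[(0,.065,.161),(0,-.065,.161)]
fit("cover",C,[(590,230),(757,256),(737,424),(568,402),(622,313),(725,328)],[],[],[.5,-.4,-.1])
print("pucks",px2w(T,tt([(307,232),(370,296)]),.05), px2w(S,ss([(234,236),(261,154)]),.05))
print("rings",px2w(T,tt([(64,286),(71,371),(72,414)]),.052), px2w(S,ss([(562,440),(658,370),(704,340)]),.052))
E
python3 fit.py
```

```text
base [ 0.6087 -0.0122] yaw 1.81 rms 0.78 top only [ 0.6081 -0.0136] 1.59
[[-1.4, -0.1], [0.1, -0.8], [0.2, -0.1], [-0.8, 0.3], [-0.7, 0.1], [-0.2, -0.6], [-0.1, -0.2], [-0.5, 0.5], [-0.3, -1.2], [-0.7, -0.1], [-0.5, 0.5], [-0.8, -1.3], [0.2, -1.7], [1.0, -1.9], [-0.2, 0.1], [-1.2, -0.6], [0.2, -1.1], [0.9, -0.4], [-0.4, -1.0], [0.4, -1.3]]
blue [0.6063 0.1658] yaw 2.24 rms 0.91 top only [0.6048 0.1632] 1.36
[[-0.9, -0.7], [-1.2, -0.7], [-0.7, -0.6], [-0.3, 0.2], [-0.1, -1.2], [-0.6, -0.3], [1.8, -1.5], [-0.2, -1.2]]
rack [0.499  0.3507] yaw 3.03 rms 1.58 top only [0.4986 0.3468] 2.36
[[-1.1, -0.0], [-1.0, -0.9], [0.2, 0.4], [-0.3, 0.7], [-1.6, -0.3], [-2.8, -0.5], [-1.9, -0.0], [-1.3, 0.1], [-0.2, -3.8], [-2.1, -4.7], [0.5, -3.4], [-0.0, 0.2], [-0.3, 0.2], [-0.2, 0.1], [-0.7, -1.5]]
pad [0.4155 0.2155] yaw -2.93 rms 0.7 top only [0.4144 0.2129] -2.76
[[-0.5, -0.2], [-0.8, -0.4], [-0.9, -0.2], [-0.9, -0.4], [-0.3, -0.8], [-0.4, -1.3], [-0.2, -0.7], [0.7, -1.2]]
cover [ 0.503  -0.4409] yaw -10.2 rms 0.87 top only [ 0.503  -0.4409] -10.2
[[-1.1, -1.1], [0.4, -1.3], [1.2, 0.9], [-1.0, -0.4], [0.7, 0.7], [-0.2, 0.6]]
pucks [[ 0.65146815  0.02307912  0.05      ]
 [ 0.5611608  -0.05991378  0.05      ]] [[ 0.6548417   0.02701168  0.05      ]
 [ 0.5662163  -0.05581819  0.05      ]]
rings [[0.58693277 0.35693431 0.052     ]
 [0.47073485 0.34704786 0.052     ]
 [0.41279096 0.34578125 0.052     ]] [[0.591123   0.3596606  0.052     ]
 [0.47725554 0.35360642 0.052     ]
 [0.42084548 0.35336063 0.052     ]]
```

```bash
cat > to.py <<'E'
import sys,numpy as np
from bench import status
from scipy.spatial.transform import Rotation as R
# args: x y z ang ; ang = world angle (deg) of tool y axis from world +y, tool down. Prints shift cm, rotvec deg from now
def to(x,y,z,a):
    o=status.get_obs();w,i,j,k=o["eef_rot"];R0=R.from_quat([i,j,k,w]);c,s=np.cos(np.radians(a)),np.sin(np.radians(a))
    best=None
    for g in(1,-1):
        yv=g*np.array([-s,c,0]);zv=np.array([0,0,-1.]);R1=R.from_matrix(np.c_[np.cross(yv,zv),yv,zv])
        rv=np.degrees((R0.inv()*R1).as_rotvec())
        if best is None or np.linalg.norm(rv)<np.linalg.norm(best): best=rv
    return R0.inv().apply(np.array([x,y,z])-o["eef_pos"])*100,best
if __name__=="__main__":
    a=list(map(float,sys.argv[1:]))
    for i in range(0,len(a),4):
        d,r=to(*a[i:i+4]);print(np.round(d,2),np.round(r,1))
E
python3 to.py .653 .025 .12 0
```

```text
[-58.31 -27.89  11.07] [ -0.1  -0.  -24.7]
```

```bash
python3 -m handwheel '[[[1,-28,-14,3,0,0,-12],[1,-58.3,-27.9,5,0,0,-24.7],[1,-58.3,-27.9,5,0,0,-24.7],[1,-58.3,-27.9,5,0,0,-24.7],[1,-58.3,-27.9,5,0,0,-24.7],[1,-58.3,-27.9,5,0,0,-24.7],[1,-58.3,-27.9,5,0,0,-24.7],[1,-58.3,-27.9,5,0,0,-24.7],[1,-58.3,-27.9,5,0,0,-24.7],[1,-58.3,-27.9,5,0,0,-24.7]]]'; python3 to.py .653 .025 .09 0
```

```text
time_s: 1.35
eef_pos: [0.6324, 0.0499, 0.1832]
eef_rot: [-0.0, -0.0, 1.0, 0.0]
wrist_force: [0.1, 1.2, 0.9]
opening: 0.996
grasp_force: 0.0
[-2.07 -2.49  9.32] [ 0. -0.  0.]
```

```bash
python3 -m handwheel '[[[0.5,0,0,0,0,0,0],[0.5,0,0,0,0,0,0]]]'; python3 to.py .653 .025 .09 0
```

```text
time_s: 1.6
eef_pos: [0.6309, 0.0517, 0.183]
eef_rot: [-0.001, 0.0, 1.0, 0.0]
wrist_force: [-0.5, 0.2, 0.1]
opening: 0.751
grasp_force: 0.0
[-2.22 -2.67  9.29] [ 0.  -0.1 -0. ]
```

```bash
python3 -m handwheel '[[[0.5,-2.2,-2.7,9.3,0,0,0],[0.5,-2.2,-2.7,9.3,0,0,0],[0.5,-2.2,-2.7,9.3,0,0,0],[0.5,-2.2,-2.7,12.3,0,0,0],[0.5,-2.2,-2.7,12.3,0,0,0],[0.5,-2.2,-2.7,12.3,0,0,0]]]'; python3 - <<'E'
from h import *
c=cam("scene");cv2.imwrite("pics/a1.png",cv2.resize(c["frame"][120:300,220:460],None,fx=3,fy=3))
E
python3 to.py .653 .025 .037 0
```

```text
time_s: 2.35
eef_pos: [0.6544, 0.0255, 0.0632]
eef_rot: [0.001, -0.001, 1.0, -0.0]
wrist_force: [-0.5, -0.2, 0.5]
opening: 0.752
grasp_force: 0.0
[ 0.18 -0.02  2.64] [-0.   0.2  0.1]
```

View pics/a1.png

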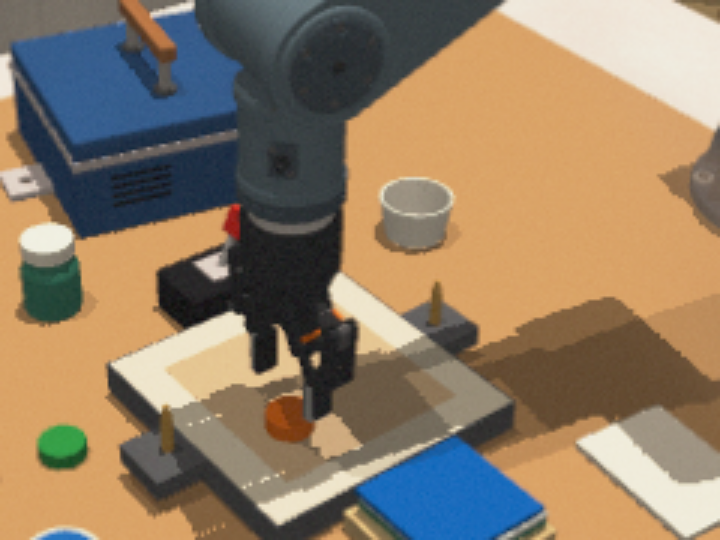

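The fingers straddle the puck: tips at (265,362) and (318,402), puck at (290,417), so it is centred.

```bash
python3 -m handwheel '[[[0.5,0,0,1.5,0,0,0],[0.5,0,0,2.7,0,0,0],[0.5,0,0,2.7,0,0,0],[-0.5,0,0,2.7,0,0,0],[-0.5,0,0,2.7,0,0,0],[-0.5,0,0,2.7,0,0,0],[-0.5,0,0,2.7,0,0,0]]]'
```

```text
time_s: 3.28
eef_pos: [0.654, 0.0246, 0.0344]
eef_rot: [0.001, -0.0, 1.0, -0.0]
wrist_force: [0.7, -0.7, 2.2]
opening: 0.438
grasp_force: 60.3
```

```bash
python3 -m handwheel '[[[-0.5,0,0,-3,0,0,0],[-0.5,0,0,-8,0,0,0],[-0.5,6,5.5,-8,0,0,0],[-0.5,11,10,-8,0,0,0],[-0.5,16,15,-8,0,0,0],[-0.5,20,19,-8,0,0,0],[-0.5,23.8,22,-8,0,0,0],[-0.5,23.8,22,-8,0,0,0],[-0.5,23.8,22,-8,0,0,0],[-0.5,23.8,22,-8,0,0,0]]]'; python3 to.py .4165 .2445 .009 0
```

```text
time_s: 4.53
eef_pos: [0.4169, 0.244, 0.1141]
eef_rot: [0.001, 0.0, 1.0, -0.0]
wrist_force: [0.2, -0.1, 0.1]
opening: 0.439
grasp_force: 60.3
[ 0.05  0.06 10.51] [-0.   0.1 -0. ]
```

```bash
python3 -m handwheel '[[[-0.5,0,0,5,0,0,0],[-0.5,0,0,9,0,0,0],[-0.5,0,0,10.5,0,0,0],[-0.5,0,0,10.5,0,0,0],[0.2,0,0,10.5,0,0,0],[0.2,0,0,10.5,0,0,0],[0.2,0,0,10.5,0,0,0]]]';python3 -m handwheel '[[[0.5,0,0,-5,0,0,0],[0.5,0,0,-10,0,0,0],[0.5,-4,-6,-10,0,0,0],[0.5,-7,-12,-10,0,0,0],[0.5,-9,-18,-10,0,0,0],[0.5,-9,-18,-10,0,0,0],[0.5,-9,-18,-10,0,0,0]]]'
cat > look.py <<'E'
from h import *
import sys
def fz(c,z,lo=(3,150,60),hi=(13,255,255)):
    out=[]
    for ce,s,m in blobs(c,lo,hi,25):
        if s[4]<400: out.append((s[4],np.round(ce,0),np.round(px2w(c,[ce],z)[0,:2],4)))
    return out
if __name__=="__main__":
    for n in("scene","top"):
        c=cam(n,n+"1.npz")
        for o in fz(c,.05): print(n,*o)
E
python3 look.py
```

```text
time_s: 5.4
eef_pos: [0.416, 0.2447, 0.0094]
eef_rot: [0.0, -0.0, 1.0, 0.0]
wrist_force: [0.1, -0.1, 0.2]
opening: 0.6
grasp_force: 0.0
time_s: 6.28
eef_pos: [0.5056, 0.0642, 0.1089]
eef_rot: [-0.0, 0.001, 1.0, 0.0]
wrist_force: [0.9, 0.3, 0.3]
opening: 0.754
grasp_force: 0.0
scene 113 [269. 128.] [ 0.4008 -0.6237]
scene 213 [561. 156.] [-0.2853  0.0736]
scene 127 [326. 229.] [ 0.5738 -0.0469]
scene 142 [452. 280.] [0.4522 0.2686]
scene 60 [447. 319.] [0.5486 0.3435]
```

```bash
python3 -m handwheel '[[[0.5,-3,-6,0,0,0,0],[0.5,-5.9,-12.2,0,0,0,0],[0.5,-5.9,-12.2,1,0,0,0],[0.5,-5.9,-12.2,5,0,0,0],[0.5,-5.9,-12.2,7.4,0,0,0],[0.5,-5.9,-12.2,7.4,0,0,0],[-0.5,-5.9,-12.2,7.4,0,0,0],[-0.5,-5.9,-12.2,7.4,0,0,0],[-0.5,-5.9,-12.2,7.4,0,0,0],[-0.5,-5.9,-12.2,7.4,0,0,0]]]'; python3 to.py .4135 .1845 .12 0
```

```text
time_s: 7.62
eef_pos: [0.5658, -0.0571, 0.0366]
eef_rot: [0.001, -0.0, 1.0, -0.0]
wrist_force: [-2.0, 2.8, 7.3]
opening: 0.439
grasp_force: 60.8
[15.2  24.17 -8.39] [-0.   0.2  0. ]
```

```bash
python3 -m handwheel '[[[-0.5,0,0,-8,0,0,0],[-0.5,0,0,-8,0,0,0],[-0.5,4,6,-8,0,0,0],[-0.5,8,12,-8,0,0,0],[-0.5,12,18,-8,0,0,0],[-0.5,15.2,23.6,-8,0,0,0],[-0.5,15.2,23.6,-8,0,0,0],[-0.5,15.2,23.6,-8,0,0,0],[-0.5,15.2,23.6,-4,0,0,0],[-0.5,15.2,23.6,-4,0,0,0]]]'; python3 -m handwheel '[[[-0.5,0,0,4,0,0,0],[-0.5,0,0,6.55,0,0,0],[-0.5,0,0,6.55,0,0,0],[0.05,0,0,6.55,0,0,0],[0.05,0,0,6.55,0,0,0],[0.05,0,0,6.55,0,0,0]]]'; python3 -m handwheel '[[[0.05,0,0,-5,0,0,0],[0.05,0,0,-11,0,0,0],[0.05,0,0,-11,0,0,0]]]'; python3 to.py  .746 -.008 .15 2
```

```text
time_s: 8.88
eef_pos: [0.4105, 0.1775, 0.0728]
eef_rot: [-0.003, 0.0, 1.0, -0.001]
wrist_force: [-0.2, -0.1, -0.6]
opening: 0.439
grasp_force: 60.4
time_s: 9.62
eef_pos: [0.4132, 0.1787, 0.0102]
eef_rot: [0.001, -0.0, 1.0, 0.0]
wrist_force: [-0.1, -0.8, 0.0]
opening: 0.527
grasp_force: 0.0
time_s: 10.0
eef_pos: [0.4165, 0.1793, 0.1247]
eef_rot: [0.005, -0.0, 1.0, 0.001]
wrist_force: [0.1, 0.5, -0.1]
opening: 0.524
grasp_force: 0.0
[-32.96 -18.75  -2.21] [ 0.1  0.6 -2. ]
```

```bash
python3 -m handwheel '[[[0.2,-5,-5,-3,0,0,-10],[0.2,-10,-10,-3,0,0,-20],[0.2,-15,-15,-3,0,0,-30],[0.2,-19,-19,-3,0,0,-40],[0.2,-19,-19,-3,0,0,-50],[0.2,-19,-19,-3,0,0,-60],[0.2,-19,-19,-3,0,0,-70],[0.2,-19,-19,-3,0,0,-80],[0.2,-19,-19,-3,0,0,-88],[0.2,-19,-19,-3,0,0,-88]]]'; python3 to.py  .61 -.012 .06 -88 .61 -.012 .06 2; python3 -c "
from bench import status;print(status.get_obs()['q'])"
```

```text
time_s: 11.25
eef_pos: [0.6049, 0.0337, 0.1444]
eef_rot: [-0.024, -0.669, 0.743, -0.022]
wrist_force: [-0.4, -0.8, -0.2]
opening: 0.599
grasp_force: 0.0
[ 3.94 -0.97  8.71] [ 0.2 -3.7 -8. ]
[ 3.94 -0.97  8.71] [-2.7 -3.  82. ]
[-0.10540988  0.34307978  1.5926131  -0.06931274  1.20506878 -3.11755709]
```

```bash
python3 -m handwheel '[[[0.2,0,0,0,0,0,10],[0.2,0,0,0,0,0,20],[0.2,0,0,0,0,0,30],[0.2,0,0,0,0,0,40],[0.2,0,0,0,0,0,50],[0.2,0,0,0,0,0,60],[0.2,0,0,0,0,0,70],[0.2,0,0,0,0,0,80],[0.2,0,0,0,0,0,90],[0.2,0,0,0,0,0,90]]]'; python3 -m handwheel '[[[0.2,0,0,0,0,0,10],[0.2,0,0,0,0,0,20],[0.2,0,0,0,0,0,30],[0.2,0,0,0,0,0,40],[0.2,0,0,0,0,0,50],[0.2,0,0,0,0,0,60],[0.2,0,0,0,0,0,70],[0.2,0,0,0,0,0,78],[0.2,0,0,0,0,0,78]]]'; python3 to.py  .61 -.012 .06 -88;  python3 -c "
from bench import status;print(status.get_obs()['q'])"
```

```text
time_s: 12.5
eef_pos: [0.6056, 0.0307, 0.1452]
eef_rot: [-0.0, 0.054, 0.998, -0.032]
wrist_force: [-0.4, 0.5, -0.2]
opening: 0.603
grasp_force: 0.0
time_s: 13.62
eef_pos: [0.6059, 0.0311, 0.1455]
eef_rot: [0.02, 0.669, 0.743, -0.025]
wrist_force: [0.8, -0.1, -0.9]
opening: 0.596
grasp_force: 0.0
[-3.77  0.05  8.81] [-0.5  3.7  4. ]
[-0.10956504  0.34196994  1.59151569 -0.06948255  1.20519293 -0.18974065]
```

```bash
python3 -m handwheel '[[[0.2,-3.8,0,5,-0.5,3.7,4],[0.2,-3.8,0,8.8,-0.5,3.7,4],[0.2,-3.8,0,8.8,-0.5,3.7,4],[0.2,-3.8,0,8.8,-0.5,3.7,4],[0.2,-3.8,0,8.8,-0.5,3.7,4]]]'; python3 to.py  .61 -.012 .034 -88; python3 - <<'E'
from h import *
c=cam("scene","s2.npz");cv2.imwrite("pics/a2.png",cv2.resize(c["frame"][170:350,250:490],None,fx=3.2,fy=3.2))
E
```

```text
time_s: 14.25
eef_pos: [0.6112, -0.0117, 0.0627]
eef_rot: [0.002, 0.695, 0.719, 0.002]
wrist_force: [1.0, 0.2, 0.3]
opening: 0.604
grasp_force: 0.0
[-0.02 -0.14  2.87] [ 0.3  0.1 -0.1]
```

View pics/a2.png

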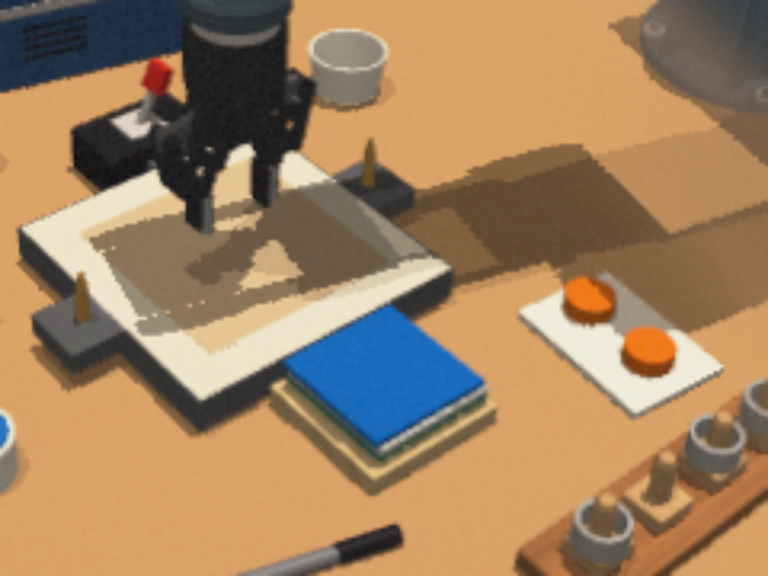

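Both pucks lie apart on the pad at (590,300) and (648,351), the stack is intact, and the gripper is over the shelf. I'll touch the hearth lightly to calibrate tip height.

```bash
python3 -m handwheel '[[[0.2,0,0,2.3,0,0,0],[0.2,0,0,2.8,0,0,0],[0.2,0,0,2.8,0,0,0]]]' | egrep 'pos|force'; python3 -m handwheel '[[[0.2,0,0,0.1,0,0,0],[0.2,0,0,0.1,0,0,0]]]' | egrep 'pos|wrist';python3 -m handwheel '[[[0.2,0,0,0.1,0,0,0],[0.2,0,0,0.1,0,0,0]]]' | egrep 'pos|wrist';python3 -m handwheel '[[[0.2,0,0,0.1,0,0,0],[0.2,0,0,0.1,0,0,0]]]' | egrep 'pos|wrist'; python3 -m handwheel '[[[0.2,0,0,0.1,0,0,0],[0.2,0,0,0.1,0,0,0]]]' | egrep 'pos|wrist'
```

```text
eef_pos: [0.6098, -0.0118, 0.0328]
wrist_force: [0.3, -1.3, 0.7]
grasp_force: 0.0
eef_pos: [0.6101, -0.0121, 0.0321]
wrist_force: [0.3, -0.8, 0.3]
eef_pos: [0.61, -0.0121, 0.0309]
wrist_force: [-0.6, 0.6, 2.6]
eef_pos: [0.6101, -0.0121, 0.0308]
wrist_force: [-2.2, 0.0, 9.2]
eef_pos: [0.6101, -0.0121, 0.0307]
wrist_force: [-6.5, 0.7, 18.1]
```

```bash
python3 -m handwheel '[[[0.2,0,0,-3,0,0,0],[0.2,0,0,-6,0,0,0],[0.2,6,0,-6,0,0,0],[0.2,12,0,-6,0,0,0],[0.2,18,0.2,-6,0,0,0],[0.2,24,0.2,-6,0,0,0],[0.2,25.7,0.2,-6,0,0,0],[0.2,25.7,0.2,-6,0,0,0],[0.2,25.7,0.2,-6,0,0,0]]]';python3 to.py .6035 .245 .035 -88; python3 - <<'E'
from h import *
c=cam("scene","s3.npz")
for ce,s,m in blobs(c,(100,180,60),(125,255,255),800):print(ce,s, px2w(c,[ce],.042))
E
```

```text
time_s: 16.8
eef_pos: [0.6037, 0.2433, 0.0882]
eef_rot: [0.001, 0.696, 0.718, 0.0]
wrist_force: [0.3, 0.1, 0.1]
opening: 0.598
grasp_force: 0.0
[ 0.18 -0.02  5.32] [ 0.1  0.  -0.3]
[606.71316306 133.95776031] [ 573   85   63   90 1018] [[-0.60380388  0.06628079  0.042     ]]
[363.98224299 287.59626168] [ 339  266   48   43 1070] [[0.62261503 0.16502896 0.042     ]]
```

```bash
python3 -m handwheel '[[[0.2,0.2,0,3,0,0,-0.2],[0.2,0.2,0,5.3,0,0,-0.2],[0.2,0.2,0,5.3,0,0,-0.2],[0.2,0.2,0,5.3,0,0,-0.2]]]'|egrep 'pos|wrist'; python3 -m handwheel '[[[0.2,-0.6,0,0,0,0,0],[0.2,-1.2,0,0,0,0,0],[0.2,-1.8,0,0,0,0,0],[0.2,-2.2,0,0,0,0,0],[0.2,-2.6,0,0,0,0,0],[0.2,-3,0,0,0,0,0],[0.2,-3.4,0,0,0,0,0],[0.2,-3.4,0,0,0,0,0]]]'; python3 to.py .6035 .20 .035 -88
```

```text
eef_pos: [0.6045, 0.246, 0.0364]
wrist_force: [-0.2, 0.5, 0.5]
time_s: 18.35
eef_pos: [0.6047, 0.2124, 0.0353]
eef_rot: [0.001, 0.695, 0.719, 0.0]
wrist_force: [0.3, -0.8, 0.1]
opening: 0.598
grasp_force: 0.0
[-1.24 -0.16  0.03] [ 0.1  0.  -0. ]
```

```bash
python3 - <<'E'
from h import *
c=cam("scene","s3.npz");cv2.imwrite("pics/a3.png",cv2.resize(c["frame"][210:350,310:470],None,fx=4,fy=4,interpolation=cv2.INTER_CUBIC))
E
```

```text
(no output)
```

View pics/a3.png

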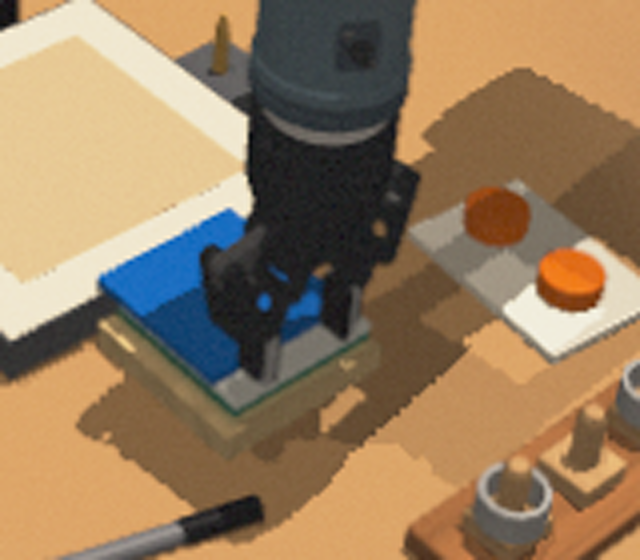

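Blue is sliding over the white blank (white strip exposed at (290,375)), which stays put. Continue.

```bash
python3 -m handwheel '[[[0.2,-0.9,0,0,0,0,0],[0.2,-1.8,0,0,0,0,0],[0.2,-2.7,0,0,0,0,0],[0.2,-3.6,0,0,0,0,0],[0.2,-4.5,0,0,0,0,0],[0.2,-5.4,0,0,0,0,0],[0.2,-6.3,0,0,0,0,0],[0.2,-7.2,0,0,0,0,0],[0.2,-8.1,0,0,0,0,0],[0.2,-9,0,0,0,0,0]]]';python3 -m handwheel '[[[0.2,-0.9,0,0,0,0,0],[0.2,-1.8,0,0,0,0,0],[0.2,-2.7,0,0,0,0,0],[0.2,-3.5,0,0,0,0,0],[0.2,-4.2,0,0,0,0,0],[0.2,-4.8,0,0,0,0,0],[0.2,-5.3,0,0,0,0,0],[0.2,-5.6,0,0,0,0,0],[0.2,-5.8,0,0,0,0,0],[0.2,-5.8,0,0,0,0,0]]]'; python3 to.py .6087 .049 .035 -88
cat > blank.py <<'E'
from h import *
import sys
for n in("scene","top"):
    c=cam(n,n+"b.npz");X=cloud(c)
    hs=cv2.cvtColor(c["frame"],cv2.COLOR_BGR2HSV);m=cv2.inRange(hs,(98,100,40),(125,255,255))>0
    P=px2w(c,np.argwhere(m)[:,::-1],.04);k=(abs(P[:,0]-.61)<.12)&(abs(P[:,1]+.01)<.12);uv=np.argwhere(m)[:,::-1][k]
    r=cv2.minAreaRect((P[k,:2]*1000).astype(np.float32));print(n,k.sum(),r)
E
python3 blank.py
```

```text
time_s: 19.65
eef_pos: [0.6079, 0.1224, 0.0354]
eef_rot: [0.001, 0.695, 0.719, 0.001]
wrist_force: [0.1, 0.4, 1.7]
opening: 0.602
grasp_force: 0.3
time_s: 20.9
eef_pos: [0.6099, 0.0649, 0.0354]
eef_rot: [0.001, 0.695, 0.719, 0.0]
wrist_force: [0.4, 0.4, 1.0]
opening: 0.597
grasp_force: 0.1
[-1.58 -0.17  0.04] [ 0.1  0.  -0. ]
scene 627 ((616.0744018554688, 8.495780944824219), (101.59452056884766, 102.41930389404297), 1.9377169609069824)
top 499 ((613.6561889648438, -11.302837371826172), (62.165199279785156, 92.8095932006836), 88.28556823730469)
```

```bash
python3 -m handwheel '[[[0.2,-0.7,-0.1,0,0,0,0],[0.2,-1.2,-0.2,0,0,0,0],[0.2,-1.5,-0.3,0,0,0,0],[0.2,-1.6,-0.4,0,0,0,0],[0.2,-1.6,-0.4,0,0,0,0],[0.2,1,-0.4,0,0,0,0],[0.2,4,-0.4,-8,0,0,0],[0.2,14,-0.4,-10,0,0,0],[0.2,20,-0.4,-10,0,0,0],[0.2,20,-0.4,-10,0,0,0]]]'; python3 blank.py;python3 - <<'E'
from h import *
c=dict(np.load("sceneb.npz"));cv2.imwrite("pics/a4.png",cv2.resize(c["frame"][190:340,245:405],None,fx=4,fy=4,interpolation=cv2.INTER_CUBIC))
c=dict(np.load("topb.npz"));cv2.imwrite("pics/a5.png",cv2.resize(c["frame"][145:255,260:400],None,fx=5,fy=5,interpolation=cv2.INTER_CUBIC))
E
```

```text
time_s: 22.25
eef_pos: [0.5985, 0.2671, 0.1364]
eef_rot: [0.001, 0.694, 0.72, 0.001]
wrist_force: [0.0, -0.6, -0.4]
opening: 0.6
grasp_force: 0.0
scene 1111 ((613.15576171875, -7.555561065673828), (102.05386352539062, 102.93578338623047), 2.29826021194458)
top 787 ((610.1465454101562, -12.114151000976562), (92.75701904296875, 92.0828628540039), 2.365570545196533)
```

View pics/a4.png

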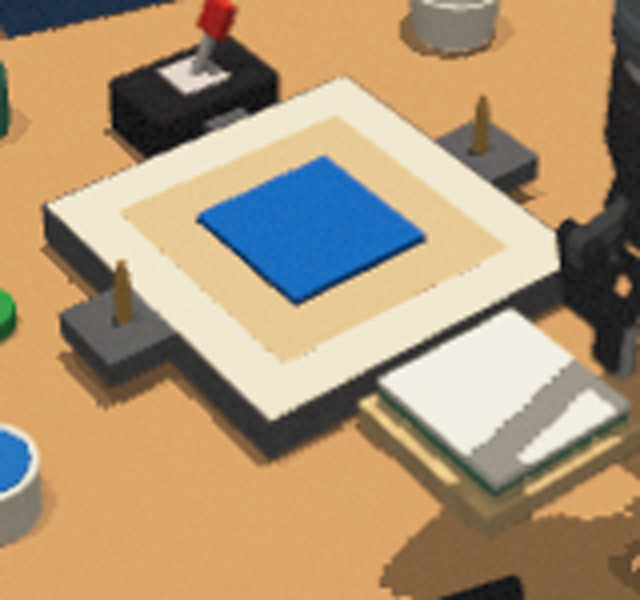

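View pics/a5.png

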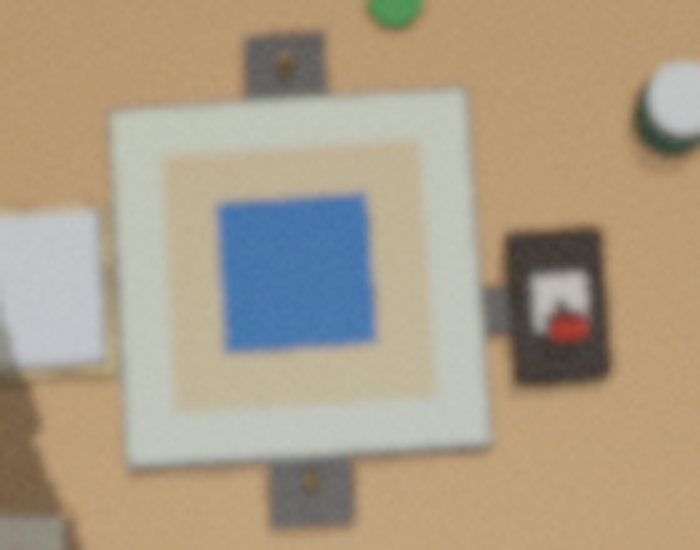

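The blank sits squarely in the middle of the shelf (blank centre (296,272) against shelf centre (299,276) in the top crop, about 2-3 mm off), and the white blank is undisturbed. Rings next.

```bash
python3 -m handwheel '[[[0.5,1,0,0,0,0,-10],[0.5,2,0,0,0,0,-20],[0.5,3,0,0,0,0,-30],[0.5,4,0,0,0,0,-40],[0.5,6,0,0,0,0,-50],[0.5,8,0,0,0,0,-60],[0.5,9,0,0,0,0,-70],[0.5,9,0,0,0,0,-80],[0.5,9,-0.6,0,0,0,-90],[0.5,9,-0.6,0,0,0,-90]]]'|grep pos; python3 -m handwheel '[[[0.5,0,0,0,0,0,0],[0.5,0,0,0,0,0,0]]]'|grep pos; python3 to.py .589 .357 .075 2 .589 .357 .030 2
```

```text
eef_pos: [0.5893, 0.3537, 0.1349]
eef_pos: [0.5899, 0.3542, 0.1353]
[0.09 0.29 6.03] [-0.   0.1 -0.1]
[ 0.09  0.29 10.53] [-0.   0.1 -0.1]
```

```bash
python3 -m handwheel '[[[0.5,0.1,0.3,3,0,0,0],[0.5,0.1,0.3,6,0,0,0],[0.5,0.1,0.3,8,0,0,0],[0.5,0.1,0.3,10.5,0,0,0],[0.5,0.1,0.3,10.5,0,0,0],[-0.6,0.1,0.3,10.5,0,0,0],[-0.6,0.1,0.3,10.5,0,0,0],[-0.6,0.1,0.3,10.5,0,0,0],[-0.6,0.1,0.3,10.5,0,0,0]]]'
```

```text
time_s: 24.98
eef_pos: [0.5901, 0.358, 0.0325]
eef_rot: [0.002, -0.017, 1.0, 0.001]
wrist_force: [0.4, 0.6, 6.3]
opening: 0.417
grasp_force: 60.4
```

```bash
python3 -m handwheel '[[[-0.6,0,0,-3,0,0,0],[-0.6,0,0,-6,0,0,0],[-0.6,0,0,-9,0,0,0],[-0.6,0.3,-6,-9,0,0,0],[-0.6,0.6,-12,-9,0,0,0],[-0.6,0.9,-18,-9,0,0,0],[-0.6,1.2,-24,-9,0,0,0],[-0.6,1.5,-30,-9,0,0,0],[-0.6,1.7,-36,-9,0,0,0],[-0.6,1.7,-39.2,-9,0,0,0]]]';python3 -m handwheel '[[[-0.6,0,0,3,0,0,0],[-0.6,0,0,4,0,0,0],[-0.6,0,0,4,0,0,0]]]'; python3 to.py .587 -.034 .041 2; python3 - <<'E'
from h import *
c=cam("scene","s5.npz");cv2.imwrite("pics/a6.png",cv2.resize(c["frame"][160:310,245:405],None,fx=4,fy=4,interpolation=cv2.INTER_CUBIC))
E
```

```text
time_s: 26.22
eef_pos: [0.585, -0.038, 0.1207]
eef_rot: [0.001, -0.016, 1.0, -0.0]
wrist_force: [0.4, 0.1, 0.2]
opening: 0.421
grasp_force: 60.1
time_s: 26.6
eef_pos: [0.5844, -0.0343, 0.0796]
eef_rot: [-0.0, -0.018, 1.0, 0.0]
wrist_force: [0.4, 0.0, -0.9]
opening: 0.421
grasp_force: 60.1
[-0.26  0.02  3.86] [ 0. -0.  0.]
```

View pics/a6.png

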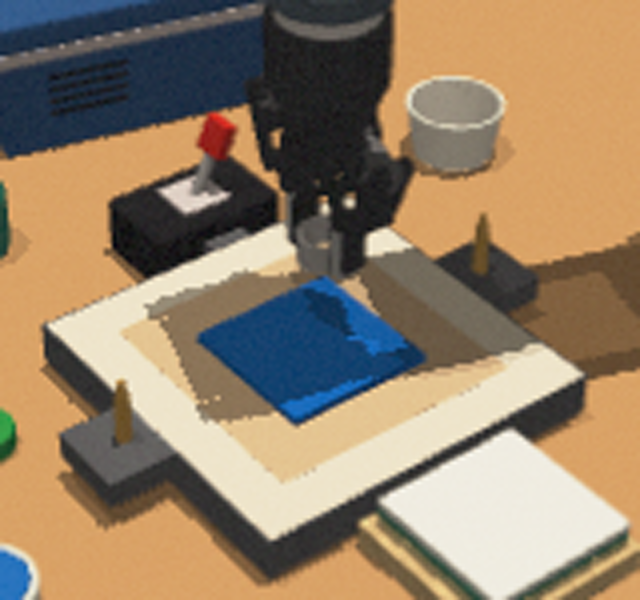

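The ring is held between the pads at about (322,250), over the blank's back corner region.

```bash
python3 -m handwheel '[[[-0.6,-0.25,0,2,0,0,0],[-0.6,-0.25,0,3.2,0,0,0],[-0.6,-0.25,0,3.6,0,0,0],[-0.6,-0.25,0,3.85,0,0,0],[-0.6,-0.25,0,3.85,0,0,0],[0.1,-0.25,0,3.85,0,0,0],[0.1,-0.25,0,3.85,0,0,0],[0.1,-0.25,0,3.85,0,0,0]]]'; python3 -m handwheel '[[[0.1,0,0,-4,0,0,0],[0.1,0,0,-9,0,0,0],[0.5,0,6,-9,0,0,0],[0.5,0,12,-9,0,0,0],[0.5,0.5,18,-9,0,0,0],[0.5,5,24,-9,0,0,0],[0.5,9,30,-9,0,0,0],[0.5,10,36,-9,0,0,0],[0.5,10,38,-9,0,0,0],[0.5,10,38,-9,0,0,0]]]'; python3 to.py .474 .350 .075 2 .474 .350 .031 2;  python3 - <<'E'
from h import *
c=cam("scene","s6.npz");cv2.imwrite("pics/a7.png",np.hstack([cv2.resize(c["frame"][190:290,260:380],None,fx=4,fy=4,interpolation=cv2.INTER_CUBIC),cv2.resize(c["frame"][280:380,400:480],None,fx=4,fy=4,interpolation=cv2.INTER_CUBIC)]))
E
```

```text
time_s: 27.65
eef_pos: [0.588, -0.0349, 0.0422]
eef_rot: [0.001, -0.017, 1.0, -0.0]
wrist_force: [-0.2, -1.2, -1.3]
opening: 0.552
grasp_force: 0.0
time_s: 28.9
eef_pos: [0.4735, 0.344, 0.1319]
eef_rot: [0.001, -0.02, 1.0, 0.0]
wrist_force: [0.1, -1.2, 0.4]
opening: 0.749
grasp_force: 0.0
[-0.06  0.6   5.69] [0.  0.1 0.2]
[-0.05  0.6  10.09] [0.  0.1 0.2]
```

View pics/a7.png

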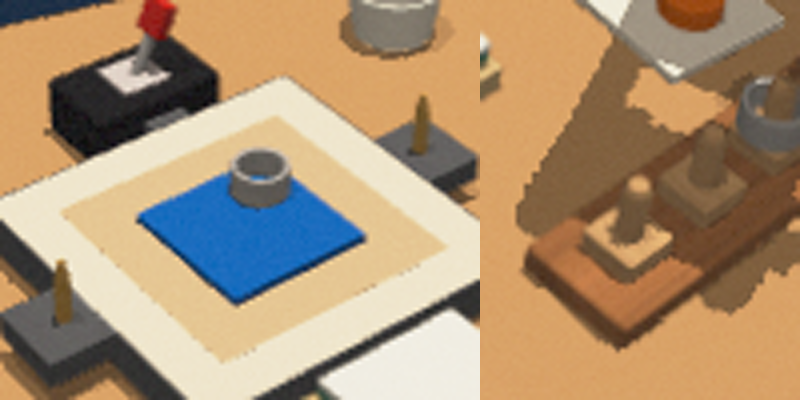

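The first ring stands on the blank (rim centre (261,166), blank corners (138,215), (237,302), (365,238)), and its peg is empty. Next ring.

```bash
python3 - <<'E'
from h import *
c=dict(np.load("s6.npz"))
f=lambda a:(np.float64(a)+.5)/4-.5+[260,190]
b=px2w(c,f([(138,214),(365,237)]),.04).mean(0);r=px2w(c,f([(261,166)]),.06)[0];print(b,r,r-b)
E
python3 -m handwheel '[[[0.5,0,0.6,3,0,0,0],[0.5,0,0.6,5.7,0,0,0],[0.5,0,0.6,8,0,0,0],[0.5,0,0.6,10,0,0,0],[0.5,0,0.6,10,0,0,0],[-0.6,0,0.6,10,0,0,0],[-0.6,0,0.6,10,0,0,0],[-0.6,0,0.6,10,0,0,0],[-0.6,0,0.6,10,0,0,0]]]'; python3 to.py .637 -.032 .12 2 
```

```text
[ 0.61220793 -0.00857744  0.04      ] [ 0.58771043 -0.03248181  0.06      ] [-0.0244975  -0.02390438  0.02      ]
time_s: 30.08
eef_pos: [0.4757, 0.3478, 0.0334]
eef_rot: [0.002, -0.018, 1.0, 0.0]
wrist_force: [-0.3, -1.3, 6.0]
opening: 0.427
grasp_force: 60.1
[-14.83 -38.52  -8.63] [0.  0.2 0. ]
```

```bash
python3 -m handwheel '[[[-0.6,0,0,-3,0,0,0],[-0.6,0,0,-6,0,0,0],[-0.6,0,0,-9,0,0,0],[-0.6,-2,-5.5,-9,0,0,0],[-0.6,-4,-11,-9,0,0,0],[-0.6,-6,-16.5,-9,0,0,0],[-0.6,-8,-22,-9,0,0,0],[-0.6,-10,-27.5,-9,0,0,0],[-0.6,-12.5,-33,-9,0,0,0],[-0.6,-14.8,-38.5,-9,0,0,0]]]'|grep pos;python3 -m handwheel '[[[-0.6,0,0,0,0,0,0],[-0.6,0,0,3,0,0,0],[-0.6,0,0,4,0,0,0],[-0.6,0,0,4,0,0,0]]]'; python3 to.py .637 -.032 .0415 2
```

```text
eef_pos: [0.6365, -0.0339, 0.1225]
time_s: 31.82
eef_pos: [0.6347, -0.0311, 0.0811]
eef_rot: [-0.0, -0.018, 1.0, 0.0]
wrist_force: [0.7, -0.6, -1.4]
opening: 0.426
grasp_force: 60.3
[-0.23 -0.11  3.96] [ 0.  -0.   0.1]
```

```bash
python3 -m handwheel '[[[-0.6,-0.25,-0.1,2,0,0,0],[-0.6,-0.25,-0.1,3.2,0,0,0],[-0.6,-0.25,-0.1,3.7,0,0,0],[-0.6,-0.25,-0.1,3.95,0,0,0],[-0.6,-0.25,-0.1,3.95,0,0,0],[0.1,-0.25,-0.1,3.95,0,0,0],[0.1,-0.25,-0.1,3.95,0,0,0],[0.1,-0.25,-0.1,3.95,0,0,0],[0.1,-0.25,-0.1,-4,0,0,0],[0.1,-0.25,-0.1,-5,0,0,0]]]'; python3 -m handwheel '[[[0.5,0,6,0,0,0,10],[0.5,2,12,0,0,0,20],[0.5,5,17,0,0,0,30],[0.5,9,21,0,0,0,40],[0.5,12,26,0,0,0,50],[0.5,15,30,0,0,0,60],[0.5,18,34,0,0,0,70],[0.5,20.6,39,0,0,0,80],[0.5,20.6,39,0,0,0,90],[0.5,20.6,39,0,0,0,90]]]'; python3 -m handwheel '[[[0.5,0,0,0,0,0,0],[0.5,0,0,0,0,0,0]]]'|grep pos; python3 to.py .4185 .350 .032 -88;  python3 - <<'E'
from h import *
c=cam("scene","s7.npz");cv2.imwrite("pics/a8.png",np.hstack([cv2.resize(c["frame"][190:290,260:380],None,fx=4,fy=4,interpolation=cv2.INTER_CUBIC),cv2.resize(c["frame"][260:360,440:520],None,fx=4,fy=4,interpolation=cv2.INTER_CUBIC)]))
E
```

```text
time_s: 33.08
eef_pos: [0.6399, -0.0335, 0.1355]
eef_rot: [0.003, -0.017, 1.0, -0.001]
wrist_force: [0.5, -0.4, -0.3]
opening: 0.548
grasp_force: 0.0
time_s: 34.33
eef_pos: [0.4183, 0.3501, 0.1318]
eef_rot: [0.001, 0.694, 0.72, 0.001]
wrist_force: [0.5, -0.3, -0.8]
opening: 0.753
grasp_force: 0.0
eef_pos: [0.4192, 0.3489, 0.1317]
[ 0.11 -0.09  9.97] [0.1 0.  0. ]
```

View pics/a8.png

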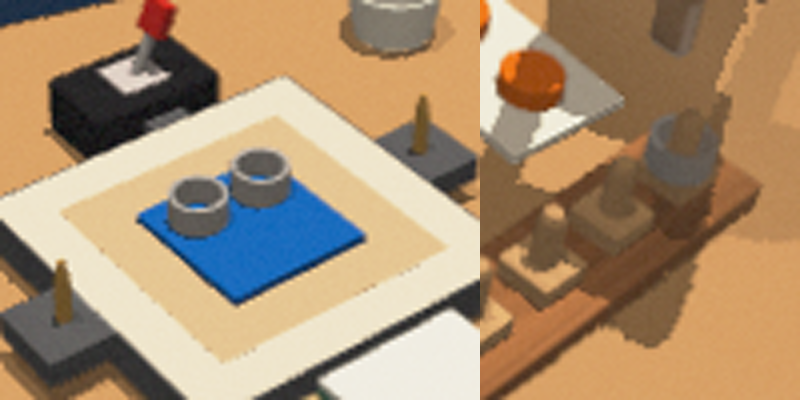

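Two rings stand separately on the glass at (261,166) and (198,195); the last is on its peg at (682,150) in the right-hand part.

```bash
python3 - <<'E'
from h import *
c=dict(np.load("s7.npz"))
f=lambda a:(np.float64(a)+.5)/4-.5+[260,190]
b=px2w(c,f([(138,214),(365,237)]),.04).mean(0);r=px2w(c,f([(198,194)]),.06)[0];print(r-b)
E
python3 -m handwheel '[[[0.5,0.1,-0.1,3,0,0,0],[0.5,0.1,-0.1,6,0,0,0],[0.5,0.1,-0.1,8,0,0,0],[0.5,0.1,-0.1,9.9,0,0,0],[0.5,0.1,-0.1,9.9,0,0,0],[-0.6,0.1,-0.1,9.9,0,0,0],[-0.6,0.1,-0.1,9.9,0,0,0],[-0.6,0.1,-0.1,9.9,0,0,0],[-0.6,0.1,-0.1,9.9,0,0,0]]]'; python3 to.py .610 .013 .12 -88 
```

```text
[ 0.02322459 -0.02298291  0.02      ]
time_s: 35.75
eef_pos: [0.4189, 0.3509, 0.0341]
eef_rot: [0.001, 0.695, 0.719, 0.002]
wrist_force: [-0.3, -2.3, 5.7]
opening: 0.426
grasp_force: 59.9
[-34.43  17.95  -8.55] [ 0.2 -0.   0. ]
```

```bash
python3 -m handwheel '[[[-0.6,0,0,-3,0,0,0],[-0.6,0,0,-6,0,0,0],[-0.6,0,0,-9,0,0,0],[-0.6,-5.5,2.5,-9,0,0,0],[-0.6,-11,5,-9,0,0,0],[-0.6,-16.5,7.5,-9,0,0,0],[-0.6,-22,10,-9,0,0,0],[-0.6,-27.5,13,-9,0,0,0],[-0.6,-32,16,-9,0,0,0],[-0.6,-34.7,18,-9,0,0,0]]]'|grep pos;python3 -m handwheel '[[[-0.6,0,0,0,0,0,0],[-0.6,0,0,2.5,0,0,0],[-0.6,0,0,2.5,0,0,0],[-0.6,0,0,2.5,0,0,0]]]'; python3 to.py .611 .01 .042 -88
```

```text
eef_pos: [0.6113, 0.0072, 0.1235]
time_s: 37.5
eef_pos: [0.6096, 0.0107, 0.0985]
eef_rot: [0.001, 0.694, 0.72, 0.001]
wrist_force: [-0.1, -0.9, -0.3]
opening: 0.419
grasp_force: 60.2
[-0.08  0.13  5.65] [0.1 0.  0.1]
```

```bash
python3 -m handwheel '[[[-0.6,-0.1,0.1,3,0,0,0],[-0.6,-0.1,0.1,4.8,0,0,0],[-0.6,-0.1,0.1,5.3,0,0,0],[-0.6,-0.1,0.1,5.6,0,0,0],[-0.6,-0.1,0.1,5.6,0,0,0],[0.1,-0.1,0.1,5.6,0,0,0],[0.1,-0.1,0.1,5.6,0,0,0],[0.1,-0.1,0.1,5.6,0,0,0],[0.1,-0.1,0.1,0,0,0,0],[0.1,-0.1,0.1,-5,0,0,0]]]'; python3 -m handwheel '[[[0.5,0,0,-6,0,0,0],[0.5,5,-4,-12,0,0,0],[0.5,10,-8,-15,0,0,0],[0.5,16,-12,-15,0,0,0],[0.5,22,-16,-15,0,0,0],[0.5,28,-20,-15,0,0,0],[0.5,28,-20,-15,0,0,0],[0.5,28,-20,-15,0,0,0]]]'; python3 - <<'E'
from h import *
c=cam("scene","s8.npz");t=cam("top","t8.npz")
f=lambda a:cv2.resize(a,None,fx=4,fy=4,interpolation=cv2.INTER_CUBIC)
cv2.imwrite("pics/a9.png",np.vstack([cv2.resize(np.hstack([c["frame"][110:260,200:380]]),None,fx=2.2,fy=2.2,interpolation=cv2.INTER_CUBIC)[:330,:396],cv2.resize(t["frame"][170:280,400:520],None,fx=2.2*1.5,fy=2.2*1.5,interpolation=cv2.INTER_CUBIC)[:240,:396]]))
E
```

```text
time_s: 38.75
eef_pos: [0.6103, 0.009, 0.1489]
eef_rot: [0.0, 0.695, 0.719, 0.0]
wrist_force: [0.9, 0.5, 0.1]
opening: 0.553
grasp_force: 0.0
time_s: 39.75
eef_pos: [0.3984, 0.2846, 0.2981]
eef_rot: [0.0, 0.693, 0.721, 0.001]
wrist_force: [0.1, 0.0, 0.4]
opening: 0.749
grasp_force: 0.0
```

View pics/a9.png

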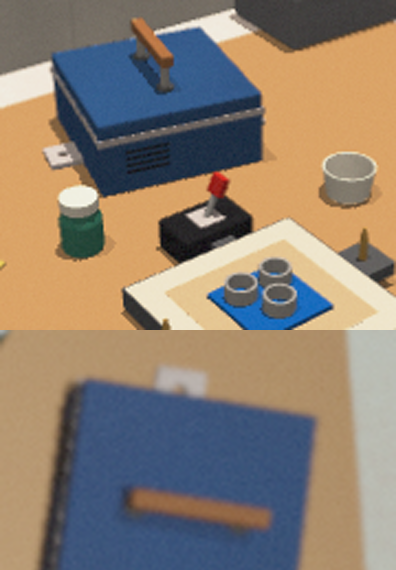

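The three rings stand apart on the blue blank ((275,270), (240,288), (279,298)), and the cover with its handle is in view at (155,50) and lower (198,508). Now measuring the handle precisely.

```bash
cat > cov.py <<'E'
from h import *
import sys
def handle(c,zb,zt,box):
    X=cloud(c);m=(X[...,2]>zb)&(X[...,2]<zt)&(X[...,0]>box[0])&(X[...,0]<box[1])&(X[...,1]>box[2])&(X[...,1]<box[3])
    hs=cv2.cvtColor(c["frame"],cv2.COLOR_BGR2HSV);m&=(hs[...,0]<20)&(hs[...,1]>90)
    return X,m
if __name__=="__main__":
    for n in("t8.npz","s8.npz"):
        c=dict(np.load(n));X,m=handle(c,.135,.185,(.3,.7,-.6,-.25))
        P=X[m];r=cv2.minAreaRect((P[:,:2]*1000).astype(np.float32));print(n,m.sum(),P.mean(0).round(4),np.percentile(P[:,2],[10,50,90]).round(3),r)
        uv=np.argwhere(m)[:,::-1];Q=px2w(c,uv,.161);print(cv2.minAreaRect((Q[:,:2]*1000).astype(np.float32)))
        k=(X[...,2]>.095)&(X[...,2]<.12)&(X[...,0]>.3)&(X[...,0]<.7)&(X[...,1]>-.65)&(X[...,1]<-.25)
        print(cv2.minAreaRect((px2w(c,np.argwhere(k)[:,::-1],.107)[:,:2]*1000).astype(np.float32)))
    c=dict(np.load("s8.npz"));f=lambda a:(np.float64(a)+.5)/2.2-.5+[200,110]
    print("rings",px2w(c,f([(275,267),(240,286),(279,296)]),.06))
E
python3 cov.py
```

```text
t8.npz 210 [ 0.5036 -0.4391  0.159 ] [0.154 0.159 0.164] ((503.8881530761719, -439.4649658203125), (124.2657470703125, 15.7885160446167), 78.6283950805664)
((502.9186706542969, -438.8616638183594), (124.87506103515625, 16.075469970703125), 78.71744537353516)
((503.20330810546875, -440.27496337890625), (231.58804321289062, 229.7126007080078), 78.7246322631836)
s8.npz 178 [ 0.5097 -0.4306  0.1574] [0.149 0.159 0.162] ((506.3057556152344, -438.8481140136719), (136.0746612548828, 17.941734313964844), 78.60320281982422)
((512.9989624023438, -426.2961730957031), (156.64471435546875, 24.497543334960938), 78.59882354736328)
((511.4889831542969, -428.722412109375), (252.18202209472656, 235.57713317871094), 78.63456726074219)
rings [[ 0.58792993 -0.03280293  0.06      ]
 [ 0.63956119 -0.02680812  0.06      ]
 [ 0.61457658  0.01183367  0.06      ]]
```

```bash
python3 to.py .505 -.438 .25 -101.4; python3 -m handwheel '[[[0.5,-6,0.5,0,0,0,0],[0.5,-12,1.5,0,0,0,0],[0.5,-18,3,0,0,0,0],[0.5,-24,4,0,0,0,0],[0.5,-30,5,0,0,0,0],[0.5,-36,6,0,0,0,4],[0.5,-42,7,0,0,0,8],[0.5,-48,7.5,0,0,0,13.4],[0.5,-54,8,0,0,0,13.4],[0.5,-60,8,0,0,0,13.4]]]'|grep pos; python3 -m handwheel '[[[0.5,-3,0,0,0,0,0],[0.5,-3,0,0,0,0,0]]]'; python3 to.py .505 -.438 .20 -101.4 .505 -.438 .134 -101.4;python3 -c "
from bench import status;print(status.get_obs()['q'])"
```

```text
[-72.34   7.78   4.82] [ 0.1  0.  13.5]
eef_pos: [0.5005, -0.3192, 0.2974]
time_s: 41.35
eef_pos: [0.4937, -0.3485, 0.2967]
eef_rot: [-0.0, 0.776, 0.631, 0.0]
wrist_force: [-0.0, -0.2, 0.2]
opening: 0.752
grasp_force: 0.0
[-8.54  2.93  9.67] [ 0.  -0.  -0.4]
[-8.54  2.93 16.27] [ 0.  -0.  -0.4]
[-8.11118905e-01  1.99706031e-01  1.45287945e+00  4.20128395e-04
  1.48917271e+00 -6.05962330e-01]
```

```bash
python3 -m handwheel '[[[0.5,-5,2,0,0,0,-0.4],[0.5,-8.5,2.9,0,0,0,-0.4],[0.5,-8.5,2.9,4,0,0,-0.4],[0.5,-8.5,2.9,8,0,0,-0.4],[0.5,-8.5,2.9,9.7,0,0,-0.4],[0.5,-8.5,2.9,9.7,0,0,-0.4],[0.5,-8.5,2.9,9.7,0,0,-0.4]]]'; python3 - <<'E'
from h import *
c=cam("scene","s9.npz");cv2.imwrite("pics/b1.png",cv2.resize(c["frame"][60:230,190:340],None,fx=3.5,fy=3.5,interpolation=cv2.INTER_CUBIC))
E
python3 to.py .505 -.438 .134 -101.4
```

```text
time_s: 42.22
eef_pos: [0.5082, -0.4342, 0.203]
eef_rot: [0.002, 0.772, 0.636, 0.001]
wrist_force: [0.1, 0.2, 0.3]
opening: 0.751
grasp_force: 0.0
[-0.41 -0.29  6.92] [0.3 0.1 0.4]
```

View pics/b1.png

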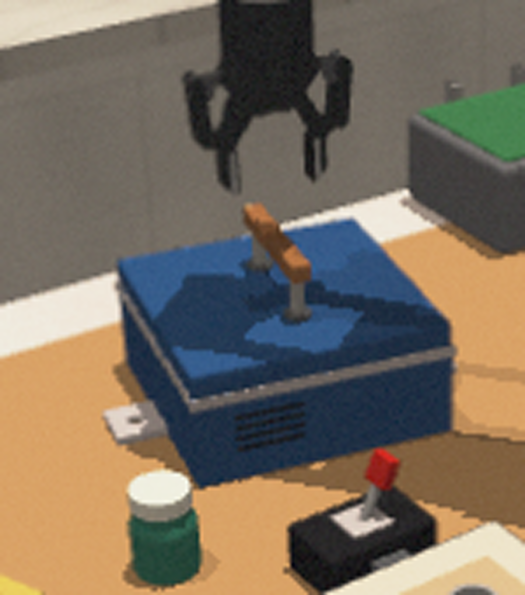

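The open fingers (228,185) and (315,175) straddle the handle bar (278,242). Descend and grip; from here on I work by numbers.

```bash
python3 -m handwheel '[[[0.5,-0.4,-0.3,3,0,0,0.4],[0.5,-0.4,-0.3,5.5,0,0,0.4],[0.5,-0.4,-0.3,6.9,0,0,0.4],[0.5,-0.4,-0.3,6.9,0,0,0.4],[-1,-0.4,-0.3,6.9,0,0,0.4],[-1,-0.4,-0.3,6.9,0,0,0.4],[-1,-0.4,-0.3,6.9,0,0,0.4],[-1,-0.4,-0.3,6.9,0,0,0.4],[-1,-0.4,-0.3,6.9,0,0,0.4],[-1,-0.4,-0.3,6.9,0,0,0.4]]]'
```

```text
time_s: 43.52
eef_pos: [0.5048, -0.4375, 0.1332]
eef_rot: [0.002, 0.774, 0.633, 0.001]
wrist_force: [0.9, -0.4, 5.9]
opening: 0.201
grasp_force: 60.4
```

```bash
python3 -m handwheel '[[[-1,0,0,-2,0,0,0],[-1,0,0,-5,0,0,0],[-1,0,0,-8,0,0,0],[-1,0,0,-11,0,0,0],[-1,0,0,-14,0,0,0],[-1,0,0,-15,0,0,0],[-1,0,0,-15,0,0,0]]]'; python3 -m handwheel '[[[-1,2,0,0,0,0,-1],[-1,6,0,0,0,0,-3],[-1,11,0.5,0,0,0,-5],[-1,16,0.8,0,0,0,-7],[-1,21,1,0,0,0,-9],[-1,26,1.2,0,0,0,-11],[-1,31,1.4,0,0,0,-13],[-1,36,1.6,0,0,0,-13.4],[-1,40,1.7,0,0,0,-13.4],[-1,42,1.7,0,0,0,-13.4]]]';python3 -m handwheel '[[[-1,1.3,0,0,0,0,0],[-1,1.3,0,0,0,0,0],[-1,1.3,0,0,0,0,0]]]'; python3 - <<'E'
from h import *
cam("scene","s10.npz");cam("top","t10.npz")
E
```

```text
time_s: 44.4
eef_pos: [0.5033, -0.4366, 0.2812]
eef_rot: [-0.0, 0.774, 0.633, 0.001]
wrist_force: [0.5, -0.2, -9.6]
opening: 0.2
grasp_force: 59.6
time_s: 45.65
eef_pos: [0.6023, -0.0251, 0.2799]
eef_rot: [-0.001, 0.694, 0.72, -0.0]
wrist_force: [0.4, -2.0, -9.0]
opening: 0.199
grasp_force: 59.6
time_s: 46.02
eef_pos: [0.6027, -0.0166, 0.2817]
eef_rot: [0.001, 0.695, 0.719, 0.0]
wrist_force: [0.1, 0.3, -9.4]
opening: 0.201
grasp_force: 59.6
```

```bash
cat > fit2.py <<'E'
from h import *
from scipy.optimize import least_squares
q=lambda a,b,z:[(a,b,z),(a,-b,z),(-a,-b,z),(-a,b,z)]
H=q(.12,.12,.034);Sh=q(.086,.086,.034);Pn=[(.137,0,.078),(-.137,0,.078)]
def w(x,P):
    P=np.float64(P);c,s=np.cos(x[2]),np.sin(x[2]);return np.c_[x[0]+c*P[:,0]-s*P[:,1],x[1]+s*P[:,0]+c*P[:,1],P[:,2]]
def fit(c,P,uv,l):
    r=least_squares(lambda x:(w2px(c,w(x,P))-uv).ravel(),[.6,0,0],loss="soft_l1").x
    print(l,r[:2].round(4),np.degrees(r[2]).round(2),(w2px(c,w(r,P))-uv).round(1).tolist());return r
def cr(a,k,o): return (np.float64(a)+.5)/k-.5+o
T=dict(np.load("top0.npz"));S=dict(np.load("scene0.npz"))
ta=cr([(246,184),(415,175),(427,346),(253,356),(270,206),(393,200),(401,323),(276,329),(328,162),(341,362)],2.4,[180,90])
tb=cr([(110,113),(467,90),(490,443),(130,467),(164,157),(417,143),(437,395),(177,410),(284,66),(309,479)],5,[260,145])
sa=cr([(224,337),(71,194),(273,107),(435,230),(232,298),(123,197),(267,133),(382,221),(123,231),(366,120)],2.7,[230,170])
sb=cr([(275,420),(45,207),(343,77),(285,362),(122,210),(337,115),(508,247),(122,262),(482,96)],4,[245,190])
B=H+Sh+Pn
a=fit(T,B+B,np.r_[ta,tb],"top");b=fit(S,B+H[:3]+Sh+Pn,np.r_[sa,sb],"scene")
print("mean",((a+b)/2).round(4),"pins top",px2w(T,np.r_[ta[8:],tb[8:]],.078).round(4).tolist(),"scene",px2w(S,np.r_[sa[8:],sb[7:]],.078).round(4).tolist())
for n in("t10.npz","s10.npz"):
    c=dict(np.load(n));X=cloud(c);hs=cv2.cvtColor(c["frame"],cv2.COLOR_BGR2HSV)
    m=(abs(X[...,2]-.2555)<.012)&(abs(X[...,0]-.61)<.16)&(abs(X[...,1]+.012)<.16)&(hs[...,0]>98)&(hs[...,0]<130)&(hs[...,1]>90)
    P=X[m];print(n,m.sum(),np.median(P[:,2]).round(4),cv2.minAreaRect((px2w(c,np.argwhere(m)[:,::-1],.2555)[:,:2]*1000).astype(np.float32)),cv2.minAreaRect((P[:,:2]*1000).astype(np.float32)))
E
python3 fit2.py
```

```text
top [ 0.6081 -0.0136] 1.73 [[-1.0, 0.0], [0.6, -0.6], [0.6, 0.2], [-0.4, 0.4], [-0.3, 0.3], [0.3, -0.4], [0.3, 0.0], [-0.2, 0.7], [0.2, -1.0], [-0.3, 0.1], [-0.3, -0.8], [0.2, -0.6], [0.6, 0.9], [-0.9, 0.4], [-0.5, -0.2], [0.7, -0.5], [0.1, 0.7], [-0.5, 0.8], [0.2, -1.6], [0.1, 0.2]]
scene [ 0.6096 -0.0104] 2.09 [[0.0, 1.2], [-0.8, -0.6], [0.0, -1.3], [1.2, -1.6], [0.2, 0.7], [-1.2, 0.1], [0.1, -0.6], [1.1, 0.0], [-0.1, -0.3], [0.4, -1.0], [-0.7, 1.1], [-0.7, -0.4], [0.5, -0.8], [-0.1, 0.7], [-1.0, 0.6], [-0.2, -0.1], [0.7, 0.2], [0.0, -0.1], [0.5, -0.5]]
mean [ 0.6089 -0.012   0.0333] pins top [[0.7416, -0.0087, 0.078], [0.4715, -0.0186, 0.078], [0.7396, -0.0087, 0.078], [0.472, -0.0174, 0.078]] scene [[0.7468, -0.0045, 0.078], [0.4762, -0.0126, 0.078], [0.7468, -0.0049, 0.078], [0.4751, -0.0145, 0.078]]
t10.npz 2475 0.2541 ((599.3250732421875, -22.892616271972656), (223.4533233642578, 222.93988037109375), 2.2887344360351562) ((599.9713134765625, -22.945785522460938), (223.54946899414062, 223.6114501953125), 2.1574110984802246)
s10.npz 4972 0.2545 ((610.5136108398438, -8.4583740234375), (233.8997344970703, 238.24655151367188), 1.92416512966156) ((604.982421875, -16.980239868164062), (227.3131866455078, 230.6126708984375), 2.03957200050354)
```

```bash
python3 to.py .609 -.009 .222 -88.05; python3 -m handwheel '[[[-1,0.4,0.4,0,0,0,0],[-1,0.74,0.65,1,0,0,0],[-1,0.74,0.65,3,0,0,0],[-1,0.74,0.65,5,0,0,0],[-1,0.74,0.65,6,0,0,0],[-1,0.74,0.65,6,0,0,0],[-1,0.74,0.65,6,0,0,0]]]'; python3 to.py .609 -.009 .222 -88.05;python3 - <<'E'
from h import *
cam("scene","s11.npz");cam("top","t11.npz")
for n in("t11.npz","s11.npz"):
    c=dict(np.load(n));X=cloud(c);hs=cv2.cvtColor(c["frame"],cv2.COLOR_BGR2HSV);z=.195
    m=(abs(X[...,2]-z)<.012)&(abs(X[...,0]-.61)<.16)&(abs(X[...,1]+.012)<.16)&(hs[...,0]>98)&(hs[...,0]<130)&(hs[...,1]>90)
    P=X[m];print(n,m.sum(),np.median(P[:,2]).round(4),cv2.minAreaRect((px2w(c,np.argwhere(m)[:,::-1],z)[:,:2]*1000).astype(np.float32)),cv2.minAreaRect((P[:,:2]*1000).astype(np.float32)))
E
```

```text
[0.75 0.64 5.99] [ 0.1  0.  -0. ]
time_s: 47.0
eef_pos: [0.6098, -0.008, 0.2227]
eef_rot: [0.001, 0.695, 0.719, 0.001]
wrist_force: [0.5, -0.3, -9.0]
opening: 0.198
grasp_force: 59.6
[-0.1  -0.08  0.07] [0.2 0.  0. ]
t11.npz 2120 0.1953 ((607.3614501953125, -13.6605224609375), (222.81011962890625, 223.2066650390625), 1.8706134557724) ((607.6779174804688, -13.67132568359375), (223.265380859375, 223.8162384033203), 1.6718063354492188)
s11.npz 5162 0.1954 ((615.874755859375, -1.96343994140625), (234.82394409179688, 240.0365753173828), 1.7921442985534668) ((610.5484619140625, -8.510154724121094), (230.78091430664062, 230.1632843017578), 1.9413331747055054)
```

```bash
python3 -m handwheel '[[[-1,-0.05,0,0.3,0,0,0],[-1,-0.05,0,0.6,0,0,0],[-1,-0.05,0,0.9,0,0,0],[-1,-0.05,0,1.2,0,0,0],[-1,-0.05,0,1.4,0,0,0],[-1,-0.05,0,1.4,0,0,0]]]'|egrep 'pos|wrist'; python3 -m handwheel '[[[-1,0,0,0.2,0,0,0],[-1,0,0,0.4,0,0,0],[-1,0,0,0.4,0,0,0]]]'|egrep 'pos|wrist';python3 -m handwheel '[[[-1,0,0,0.2,0,0,0],[-1,0,0,0.4,0,0,0],[-1,0,0,0.4,0,0,0]]]'|egrep 'pos|wrist'
```

```text
eef_pos: [0.6091, -0.0083, 0.2076]
wrist_force: [0.0, 0.3, -8.7]
eef_pos: [0.6091, -0.0083, 0.2036]
wrist_force: [0.5, 0.2, -8.5]
eef_pos: [0.6091, -0.0083, 0.1996]
wrist_force: [0.1, -0.9, -9.8]
```

```bash
for i in 1; do python3 -m handwheel '[[[-1,0,0,0.2,0,0,0],[-1,0,0,0.4,0,0,0],[-1,0,0,0.4,0,0,0]]]'|egrep 'pos|wrist';python3 -m handwheel '[[[-1,0,0,0.2,0,0,0],[-1,0,0,0.4,0,0,0],[-1,0,0,0.4,0,0,0]]]'|egrep 'pos|wrist';python3 -m handwheel '[[[-1,0,0,0.2,0,0,0],[-1,0,0,0.4,0,0,0],[-1,0,0,0.4,0,0,0]]]'|egrep 'pos|wrist'; done
```

```text
eef_pos: [0.6091, -0.0083, 0.1956]
wrist_force: [0.0, -0.6, -8.7]
eef_pos: [0.6091, -0.0083, 0.1916]
wrist_force: [1.0, 0.5, -8.8]
eef_pos: [0.6091, -0.0083, 0.1876]
wrist_force: [-0.6, -0.0, -8.8]
```

```bash
python3 -m handwheel '[[[-1,0,0,0.3,0,0,0],[-1,0,0,0.6,0,0,0],[-1,0,0,0.9,0,0,0],[-1,0,0,1.2,0,0,0],[-1,0,0,1.5,0,0,0],[-1,0,0,1.7,0,0,0],[-1,0,0,1.7,0,0,0]]]'|egrep 'pos|wrist'; python3 -m handwheel '[[[-1,0,0,0.1,0,0,0],[-1,0,0,0.2,0,0,0],[-1,0,0,0.2,0,0,0]]]'|egrep 'pos|wrist';python3 -m handwheel '[[[-1,0,0,0.1,0,0,0],[-1,0,0,0.1,0,0,0]]]'|egrep 'pos|wrist';python3 -m handwheel '[[[-1,0,0,0.1,0,0,0],[-1,0,0,0.1,0,0,0]]]'|egrep 'pos|wrist'
```

```text
eef_pos: [0.6092, -0.0083, 0.1707]
wrist_force: [-0.1, -0.2, -9.0]
eef_pos: [0.6093, -0.0083, 0.1688]
wrist_force: [-0.8, -0.5, -8.9]
eef_pos: [0.6092, -0.0083, 0.1678]
wrist_force: [-0.2, 0.3, -8.2]
eef_pos: [0.6095, -0.0083, 0.1672]
wrist_force: [-0.8, 1.1, -5.8]
```

```bash
python3 -m handwheel '[[[-1,0,0,0.1,0,0,0],[-1,0,0,0.1,0,0,0]]]'|egrep 'pos|wrist'; python3 -m handwheel '[[[-0.5,0,0,0,0,0,0],[0,0,0,0,0,0,0],[0,0,0,0,0,0,0],[0,0,0,0,0,0,0],[0,0,0,-3,0,0,0],[0,0,0,-8,0,0,0],[0,0,0,-10,0,0,0]]]'; python3 - <<'E'
from h import *
cam("scene","s12.npz");cam("top","t12.npz")
for n in("t12.npz","s12.npz"):
    c=dict(np.load(n));X=cloud(c);hs=cv2.cvtColor(c["frame"],cv2.COLOR_BGR2HSV);z=.141
    m=(abs(X[...,2]-z)<.012)&(abs(X[...,0]-.61)<.16)&(abs(X[...,1]+.012)<.16)&(hs[...,0]>98)&(hs[...,0]<130)&(hs[...,1]>90)
    P=X[m];k=lambda a,b:np.median(P[(np.sign(P[:,0]-.609)==a)&(np.sign(P[:,1]+.012)==b),2]).round(4)
    print(n,m.sum(),np.median(P[:,2]).round(4),[k(a,b) for a in(1,-1) for b in(1,-1)],cv2.minAreaRect((P[:,:2]*1000).astype(np.float32)))
    r=[(s[4],ce.round(1),np.median(X[mm],0).round(4)) for ce,s,mm in blobs(c,(0,150,60),(4,255,255),8) if abs(np.median(X[mm],0)[1]+.18)<.06];print("red",r)
E
```

```text
eef_pos: [0.6095, -0.0083, 0.1672]
wrist_force: [-4.4, 1.6, 1.5]
time_s: 52.6
eef_pos: [0.6107, -0.0087, 0.2696]
eef_rot: [0.003, 0.695, 0.719, 0.002]
wrist_force: [0.7, 0.3, -1.3]
opening: 0.504
grasp_force: 0.0
t12.npz 2187 0.1396 [np.float64(0.1398), np.float64(0.1396), np.float64(0.1396), np.float64(0.1396)] ((606.7627563476562, -12.909370422363281), (222.73641967773438, 225.71485900878906), 2.3178999423980713)
red [(np.int32(24), array([373.2, 210.3]), array([ 0.5616, -0.1834,  0.091 ]))]
s12.npz 5334 0.1399 [np.float64(0.1399), np.float64(0.1401), np.float64(0.1398), np.float64(0.14)] ((610.2180786132812, -9.389305114746094), (231.38270568847656, 232.9271240234375), 1.5818710327148438)
red []
```

```bash
python3 to.py .51 -.1855 .27 -88.1; python3 -m handwheel '[[[-1,-4,-2,0,0,0,0],[-1,-9,-5,0,0,0,0],[-1,-14,-8,0,0,0,0],[-1,-17.3,-10.6,0,0,0,0],[-1,-17.3,-10.6,0,0,0,0],[-1,-17.3,-10.6,0,0,0,0],[-1,-17.3,-10.6,0,0,0,0]]]'; python3 to.py .51 -.185 .07 -88.1
```

```text
[-17.33 -10.67  -0.17] [0.4 0.1 0.1]
time_s: 53.58
eef_pos: [0.5096, -0.1838, 0.265]
eef_rot: [-0.0, 0.694, 0.72, 0.001]
wrist_force: [0.5, -0.8, 0.5]
opening: 0.003
grasp_force: 0.0
[-0.13  0.02 19.5 ] [ 0.  -0.   0.2]
```

```bash
python3 -m handwheel '[[[-1,-0.1,0,5,0,0,0],[-1,-0.1,0,10,0,0,0],[-1,-0.1,0,15,0,0,0],[-1,-0.1,0,19.5,0,0,0],[-1,-0.1,0,19.5,0,0,0],[-1,-0.1,0,19.5,0,0,0]]]'; python3 -m handwheel '[[[-1,0,1,0,0,0,0],[-1,0,2,0,0,0,0],[-1,0,3,0,0,0,0],[-1,0,4,0,0,0,0],[-1,0,5,0,0,0,0],[-1,0,5.5,0,0,0,0],[-1,0,6,0,0,0,0],[-1,0,6,0,0,0,0]]]'; python3 - <<'E'
from h import *
for n in("top","scene"):
    c=cam(n,n+"13.npz");X=cloud(c)
    print([(s[4],ce.round(1),np.median(X[mm],0).round(4)) for ce,s,mm in blobs(c,(0,130,50),(4,255,255),5) if abs(np.median(X[mm],0)[1]+.18)<.06])
E
```

```text
time_s: 54.32
eef_pos: [0.5109, -0.186, 0.0722]
eef_rot: [0.001, 0.694, 0.72, 0.001]
wrist_force: [0.7, -1.2, 0.1]
opening: -0.002
grasp_force: 0.0
time_s: 55.32
eef_pos: [0.5699, -0.1838, 0.0707]
eef_rot: [0.001, 0.695, 0.719, 0.001]
wrist_force: [0.4, -0.3, -0.7]
opening: -0.003
grasp_force: 0.0
[]
[(np.int32(7), array([289.9, 191.4]), array([ 0.5926, -0.1841,  0.0972]))]
```

```bash
python3 -m handwheel '[[[-1,0,0.3,0,0,0,0],[-1,0,0.6,0,0,0,0],[-1,0,0.6,0,0,0,0]]]'|egrep 'pos|wrist'; python3 -m handwheel '[[[-1,0,0.2,0,0,0,0],[-1,0,0.4,0,0,0,0],[-1,0,0.4,0,0,0,0]]]'|egrep 'pos|wrist'; python3 -m handwheel '[[[-1,0,0.2,0,0,0,0],[-1,0,0.2,0,0,0,0]]]'|egrep 'pos|wrist';python3 - <<'E'
from h import *
c=cam("scene");X=cloud(c)
print([(s[4],ce.round(1),np.median(X[mm],0).round(4)) for ce,s,mm in blobs(c,(0,130,50),(4,255,255),5) if abs(np.median(X[mm],0)[1]+.18)<.06])
E
```

```text
eef_pos: [0.5757, -0.1836, 0.0708]
wrist_force: [-1.5, 0.3, -0.5]
eef_pos: [0.5798, -0.1835, 0.0709]
wrist_force: [-0.5, -0.1, 0.0]
eef_pos: [0.5818, -0.1835, 0.0709]
wrist_force: [-1.3, -0.1, -0.5]
[]
```

```bash
python3 -m handwheel '[[[-1,0,0.2,0,0,0,0],[-1,0,0.2,0,0,0,0]]]'|egrep 'pos|wrist'; python3 -m handwheel '[[[-1,0,0.1,0,0,0,0],[-1,0,0.1,0,0,0,0]]]'|egrep 'pos|wrist'; python3 -m handwheel '[[[-1,0,0.1,0,0,0,0],[-1,0,0.1,0,0,0,0]]]'|egrep 'pos|wrist'
```

```text
eef_pos: [0.5837, -0.1834, 0.0709]
wrist_force: [-0.7, 0.4, -0.3]
eef_pos: [0.5846, -0.1833, 0.0708]
wrist_force: [-1.1, -0.1, -0.9]
eef_pos: [0.5857, -0.1833, 0.0709]
wrist_force: [-1.3, 0.1, -0.0]
```

```bash
python3 - <<'E'
from h import *
c=cam("scene");X=cloud(c)
hs=cv2.cvtColor(c["frame"],cv2.COLOR_BGR2HSV);uv=w2px(c,[[.5845+.022,-.183,.080],[.5845,-.183,.086]]);print(uv.round(1))
m=((hs[...,0]<6)|(hs[...,0]>172))&(hs[...,1]>110)&(abs(X[...,1]+.18)<.05)&(abs(X[...,0]-.6)<.08);print(m.sum(),X[m].mean(0) if m.any() else "")
E
```

```text
[[285.8 198.9]
 [292.8 194.4]]
1 [ 0.61038369 -0.1900683   0.08996407]
```

```bash
python3 -m handwheel '[[[-1,0,0.1,0,0,0,0],[-1,0,0.2,0,0,0,0],[-1,0,0.2,0,0,0,0]]]'|egrep 'pos|wrist'; python3 -m handwheel '[[[-1,0,0.1,0,0,0,0],[-1,0,0.1,0,0,0,0]]]'|egrep 'pos|wrist'; python3 -m handwheel '[[[-1,0,0.1,0,0,0,0],[-1,0,0.1,0,0,0,0]]]'|egrep 'pos|wrist'; python3 -m handwheel '[[[-1,0,0.1,0,0,0,0],[-1,0,0.1,0,0,0,0]]]'|egrep 'pos|wrist'
```

```text
eef_pos: [0.5875, -0.1832, 0.0708]
wrist_force: [-3.1, -1.0, -0.3]
eef_pos: [0.5877, -0.1832, 0.0707]
wrist_force: [-5.6, -0.7, 2.5]
eef_pos: [0.5878, -0.1832, 0.0707]
wrist_force: [-9.5, -0.1, 5.2]
eef_pos: [0.588, -0.1832, 0.0706]
wrist_force: [-13.2, -0.7, 7.5]
```

The switch is at its stop. Back off, rise clear and verify everything.

```bash
python3 -m handwheel '[[[-1,0,-2,0,0,0,0],[-1,0,-6,0,0,0,0],[-1,0,-7,-6,0,0,0],[-1,0,-7,-12,0,0,0],[-1,0,-7,-18,0,0,0],[-1,0,-12,-18,0,0,0],[-1,0,-16,-18,0,0,0],[-1,0,-16,-18,0,0,0],[-1,0,-16,-18,0,0,0]]]'; python3 - <<'E'
from h import *
for n in("top","scene"):
    c=cam(n,n+"14.npz");X=cloud(c);hs=cv2.cvtColor(c["frame"],cv2.COLOR_BGR2HSV);z=.141
    print(n,"red",[(s[4],ce.round(1),np.median(X[mm],0).round(4)) for ce,s,mm in blobs(c,(0,130,50),(4,255,255),5) if abs(np.median(X[mm],0)[1]+.18)<.06])
    m=(abs(X[...,2]-z)<.012)&(abs(X[...,0]-.61)<.16)&(abs(X[...,1]+.012)<.16)&(hs[...,0]>98)&(hs[...,0]<130)&(hs[...,1]>90)
    print("cover",np.median(X[m][:,2]).round(4),cv2.minAreaRect((X[m][:,:2]*1000).astype(np.float32)))
    m=(hs[...,0]<16)&(hs[...,1]>215)&(abs(X[...,0]-.415)<.07)&(abs(X[...,1]-.2145)<.09)&(X[...,2]>.015)
    k,l,s,ce=cv2.connectedComponentsWithStats(m.astype(np.uint8));print("pucks",[(s[i,4],np.median(X[l==i],0).round(3)) for i in range(1,k) if s[i,4]>20])
    m=(hs[...,1]<45)&(hs[...,2]>110)&(abs(X[...,0]-.605)<.08)&(abs(X[...,1]-.166)<.08)&(X[...,2]>.025)
    print("white",m.sum(),cv2.minAreaRect((X[m][:,:2]*1000).astype(np.float32)),np.median(X[m][:,2]))
E
```

```text
time_s: 59.52
eef_pos: [0.4313, -0.1891, 0.2514]
eef_rot: [0.002, 0.695, 0.719, 0.001]
wrist_force: [0.1, -0.5, -0.1]
opening: 0.001
grasp_force: 0.0
top red [(np.int32(52), array([372. , 195.8]), array([ 0.6082, -0.1824,  0.0874]))]
cover 0.1395 ((606.4510498046875, -14.222541809082031), (225.48284912109375, 223.82130432128906), 1.9756457805633545)
pucks []
white 944 ((600.9216918945312, 157.31683349609375), (155.7113800048828, 117.46760559082031), 1.9404693841934204) 0.03475185920716828
scene red []
cover 0.14 ((610.2855224609375, -9.179130554199219), (231.1652069091797, 233.88796997070312), 1.5279057025909424)
pucks [(np.int32(145), array([0.416, 0.18 , 0.022])), (np.int32(151), array([0.463, 0.238, 0.023]))]
white 1558 ((601.587158203125, 160.16319274902344), (157.67115783691406, 118.15275573730469), 2.549959659576416) 0.03440674306661906
```

The switch is on and the cover is home, but puck A has been knocked to (.463,.238), half off the pad. I'll measure it and put it back.

```bash
python3 - <<'E'
from h import *
for n in("top","scene"):
    c=cam(n,n+"15.npz");X=cloud(c);hs=cv2.cvtColor(c["frame"],cv2.COLOR_BGR2HSV)
    m=(hs[...,0]<17)&(hs[...,1]>(215 if n=="scene" else 150))&(abs(X[...,0]-.44)<.08)&(abs(X[...,1]-.2145)<.09)&(X[...,2]>.011)
    k,l,s,ce=cv2.connectedComponentsWithStats(m.astype(np.uint8))
    for i in range(1,k):
        if s[i,4]<20: continue
        P=X[l==i];t=P[P[:,2]>np.percentile(P[:,2],50)-.003] 
        A=np.c_[t[:,:2]-t[:,:2].mean(0),np.ones(len(t))];co=np.linalg.lstsq(A,t[:,2],rcond=None)[0]
        print(n,s[i],P.mean(0).round(4),"x",P[:,0].min().round(3),P[:,0].max().round(3),"y",P[:,1].min().round(3),P[:,1].max().round(3),"z",np.percentile(P[:,2],[5,50,95]).round(4),"slope",co.round(3))
    m=(hs[...,1]<50)&(hs[...,2]>150)&(abs(X[...,0]-.415)<.1)&(abs(X[...,1]-.2145)<.1)&(X[...,2]<.02)
    print("pad",cv2.minAreaRect((X[m][:,:2]*1000).astype(np.float32)))
E
python3 -c "
from bench import status;print(status.get_obs()['q'])"
```

```text
top [241 243  11   9  71] [0.4606 0.2322 0.0227] x 0.447 0.474 y 0.215 0.248 z [0.0179 0.0221 0.0288] slope [-0.02   0.016  0.024]
top [260 258   8   8  52] [0.4124 0.1756 0.0226] x 0.4 0.423 y 0.162 0.187 z [0.0165 0.0225 0.0286] slope [-0.043  0.039  0.024]
pad ((414.97735595703125, 214.622802734375), (134.46044921875, 93.20108032226562), 86.78031158447266)
scene [427 257  15  14 152] [0.4159 0.1806 0.0213] x 0.393 0.435 y 0.16 0.199 z [0.0147 0.0217 0.0244] slope [-0.002 -0.032  0.022]
scene [430 278  15  14 159] [0.4635 0.238  0.0222] x 0.444 0.48 y 0.217 0.256 z [0.015  0.023  0.0255] slope [-0.002  0.033  0.023]
pad ((416.15576171875, 216.14381408691406), (132.13705444335938, 92.69275665283203), 86.64044952392578)
[-6.66331343e-01 -7.77711546e-02  1.83790415e+00  1.13897007e-03
  1.38020875e+00 -7.02025911e-01]
```

```bash
python3 to.py .461 .236 .12 0; python3 -m handwheel '[[[0.5,6,0,0,0,0,-10],[0.5,12,0.5,0,0,0,-20],[0.5,18,1,0,0,0,-30],[0.5,24,1.5,0,0,0,-40],[0.5,30,2,0,0,0,-50],[0.5,36,3,0,0,0,-60],[0.5,42.3,4.4,0,0,0,-70],[0.5,42.3,4.4,0,0,0,-80],[0.5,42.3,4.4,0,0,0,-88],[0.5,42.3,4.4,0,0,0,-88]]]'|grep pos; python3 -m handwheel '[[[0.5,0,0,8,0,0,0],[0.5,0,0,13,0,0,0],[0.5,0,0,13,0,0,0],[0.5,0,0,13,0,0,0]]]'|egrep 'pos|rot'; python3 to.py .461 .236 .035 0 .461 .236 .0095 0; python3 - <<'E'
from h import *
c=cam("scene");X=cloud(c);hs=cv2.cvtColor(c["frame"],cv2.COLOR_BGR2HSV)
for ce,s,m in blobs(c,(0,215,60),(17,255,255),40):
    p=np.median(X[m],0)
    if abs(p[1]-.2)<.1 and abs(p[0]-.44)<.1: print(p,s)
E
```

```text
[42.34  4.47 13.07] [  0.1   0.1 -88. ]
eef_pos: [0.4597, 0.2362, 0.2502]
eef_pos: [0.4609, 0.2358, 0.1221]
eef_rot: [0.001, 0.001, 1.0, 0.0]
[0.02 0.02 8.71] [ 0.   0.2 -0.1]
[ 0.02  0.02 11.26] [ 0.   0.2 -0.1]
[0.41730935 0.17995333 0.0217541 ] [427 257  15  14 122]
[0.46329995 0.23842664 0.02251538] [429 278  16  15 158]
```

```bash
python3 -m handwheel '[[[0.5,0,0,5,0,0,0],[0.5,0,0,8.7,0,0,0],[0.5,0,0,10.5,0,0,0],[0.5,0,0,11.2,0,0,0],[0.5,0,0,11.2,0,0,0],[-0.5,0,0,11.2,0,0,0],[-0.5,0,0,11.2,0,0,0],[-0.5,0,0,11.2,0,0,0],[-0.5,0,0,11.2,0,0,0]]]'; python3 -m handwheel '[[[-0.5,0,0,-2,0,0,0],[-0.5,0,0,-4,0,0,0],[-0.5,2.5,0.5,-4,0,0,0],[-0.5,4.5,0.9,-4,0,0,0],[-0.5,4.5,0.9,-4,0,0,0],[-0.5,4.5,0.9,-4,0,0,0]]]'; python3 to.py .4165 .245 .0105 0
```

```text
time_s: 62.65
eef_pos: [0.4613, 0.236, 0.0104]
eef_rot: [0.002, 0.0, 1.0, 0.0]
wrist_force: [-1.5, -0.2, 7.1]
opening: 0.437
grasp_force: 59.2
time_s: 63.4
eef_pos: [0.4162, 0.2447, 0.0493]
eef_rot: [0.002, -0.0, 1.0, 0.0]
wrist_force: [0.1, 0.1, -0.3]
opening: 0.437
grasp_force: 60.1
[-0.02  0.03  3.88] [0.  0.2 0. ]
```

```bash
python3 -m handwheel '[[[-0.5,0,0,2,0,0,0],[-0.5,0,0,3.4,0,0,0],[-0.5,0,0,3.9,0,0,0],[-0.5,0,0,3.9,0,0,0],[0.1,0,0,3.9,0,0,0],[0.1,0,0,3.9,0,0,0],[0.1,0,0,3.9,0,0,0],[0.1,0,0,0,0,0,0],[0.1,0,0,-6,0,0,0],[0.1,0,0,-10,0,0,0]]]'; python3 -m handwheel '[[[0.1,6,4,-6,0,0,0],[0.1,8,8,-8,0,0,0],[0.1,8,14,-8,0,0,0],[0.1,8,20,-8,0,0,0],[0.1,8,20,-8,0,0,0],[0.1,8,20,-8,0,0,0]]]'|grep pos; python3 - <<'E'
from h import *
for n in("top","scene"):
    c=cam(n,n+"16.npz");X=cloud(c);hs=cv2.cvtColor(c["frame"],cv2.COLOR_BGR2HSV)
    for ce,s,m in blobs(c,(0,150 if n=="top" else 215,60),(17,255,255),25):
        p=np.median(X[m],0)
        if abs(p[1]-.2)<.1 and abs(p[0]-.44)<.1 and p[2]>.012: print(n,"puck",p.round(4),s)
    print([(s[4],np.median(X[mm],0).round(4)) for ce,s,mm in blobs(c,(0,130,50),(4,255,255),5) if abs(np.median(X[mm],0)[1]+.18)<.06])
    a=dict(np.load(n+"0.npz"));
    for nm,P in(("cup",(.376,-.19,.03)),("jar",(.69,-.2,.04)),("marker",(.72,.21,.008))):
        u,v=w2px(c,[P])[0].astype(int);d=cv2.absdiff(a["frame"][v-18:v+18,u-18:u+18],c["frame"][v-18:v+18,u-18:u+18]).mean();print(nm,(u,v),d.round(1))
    m=(abs(X[...,2]-.141)<.012)&(abs(X[...,0]-.61)<.16)&(abs(X[...,1]+.012)<.16)&(hs[...,0]>98)&(hs[...,0]<130)&(hs[...,1]>90)
    print("cover",np.median(X[m][:,2]).round(4),cv2.minAreaRect((X[m][:,:2]*1000).astype(np.float32)))
E
```

```text
time_s: 64.65
eef_pos: [0.4156, 0.2448, 0.1511]
eef_rot: [0.002, 0.0, 1.0, 0.0]
wrist_force: [0.7, -0.5, -0.1]
opening: 0.549
grasp_force: 0.0
eef_pos: [0.3342, 0.4444, 0.2278]
top puck [0.4118 0.2423 0.0217] [239 258   9   9  65]
top puck [0.4105 0.1765 0.0224] [259 258   9   8  55]
[(np.int32(54), array([ 0.6085, -0.1826,  0.0862]))]
cup (np.int64(375), np.int64(269)) 2.0
jar (np.int64(375), np.int64(173)) 1.8
marker (np.int64(252), np.int64(170)) 2.8
cover 0.1395 ((607.6664428710938, -13.928382873535156), (225.32872009277344, 223.06568908691406), 2.3259332180023193)
scene puck [0.4159 0.1806 0.0213] [427 257  15  14 150]
scene puck [0.4192 0.247  0.0223] [446 273  16  14 162]
[]
cup (np.int64(352), np.int64(187)) 28.9
jar (np.int64(255), np.int64(218)) 41.8
marker (np.int64(340), np.int64(329)) 3.0
cover 0.1399 ((610.6881713867188, -9.308158874511719), (230.71263122558594, 232.08261108398438), 1.952404260635376)
```

```bash
python3 -c "
from bench import ctrl;print(ctrl.hand_in())"
```

```text
the job is handed in; nothing more can be done
None
```

The job is handed in: both pucks are on the pad, the blue blank and three rings are on the shelf, the cover is fully home, and the power switch is on. One puck was knocked partly off the pad during the run; I only found it after the switch was on, so putting it back was the last move rather than the switch.

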